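# Turn the pralines out of the mould

## Task

The six chocolates in the clear mould on the sloping wire ledge are ready: hold the upside-down wooden serving board that covers the mould firmly against it, turn the two over together and set the board down gently on its feet on the sloping steel tray. Then lift the mould off so that the chocolates stay standing on the board in their two rows, and lay the empty mould flat on the table. Lose no chocolate and leave the jar, the shaker and the bowl alone.

Things in the scene. Friction and masses are not known exactly. Their poses are not given: they have to be found in the camera images.
- mould_center (a point): Clear hard-plastic mould, a loose block 134 long (its x) x 67 wide (its y) x 24 thick (its z), 0.16 kg. Point: centre of the block. At the start it lies on the sloping wire ledge, z its normal, x down the slope, low end at the lip, six chocolates in pockets open at its +z face. Its near (-x) end sticks out 35 to 45 beyond the ledge's upper edge, free air under it. Its -z face is flat all over. Inverted uncovered, it loses its chocolates.
- board_center (a point): Loose wooden serving board, upside down on the mould as its cover: plate 146 long (its x) x 100 wide (its y) x 8 thick, and two runners (feet) 130 long, 12 wide, 32 high on its +z face along both long sides, at y = +-43: 74 free between them, open at both ends. 0.14 kg. Point: centre of the plate's thickness. Start: +z up; mould + plate are 32 thick; centred on the mould within 5.
- rack_top: Fixed steel wire ledge on four legs, 100 deep x 220 wide, that slopes 20 deg down away from the robot (x runs down the slope, z is its normal); 16 high lip at its low end. Origin: middle of its upper edge, 235 above the table; free air in front of this edge down to the table. It may be on the left or on the right.
- tray: Fixed steel tray on a wooden stand at the other side, sloping like the ledge 20 deg down away from the robot: 165 deep (x, down the slope) x 230 wide (y), z its normal. Origin: middle of the upper edge of its floor, 235 above the table. The upper edge is open, no rim, with free air in front of it down to the table; rims 12 high, 3 thick at the low end and both sides.
- jar_center (a point): Bystander: glass jar with a white lid, 54 across, 85 high, standing on the table between the ledge and the tray stand or behind. Point: its centre.
- shaker_center (a point): Bystander: amber shaker bottle, 42 across, 110 high. Point: its centre.
- bowl_center (a point): Bystander: white china bowl, 90 across, 45 high. Point: its centre.
- choc0_center (a point): Loose chocolate praline 30 x 23 x 15 (x, y, z), 12 g, tapering towards its -z end; its wide flat base is its +z face, uppermost while in the mould. Point: its centre. Starts in the mould's pocket at mould x = -38, y = -15.5 (mm); play about 1.5 to each side and 1 in depth. Hidden under the board at first.
- choc1_center (a point): Loose chocolate praline 30 x 23 x 15 (x, y, z), 12 g, tapering towards its -z end; its wide flat base is its +z face, uppermost while in the mould. Point: its centre. Starts in the mould's pocket at mould x = 0, y = -15.5 (mm); play about 1.5 to each side and 1 in depth. Hidden under the board at first.
- choc2_center (a point): Loose chocolate praline 30 x 23 x 15 (x, y, z), 12 g, tapering towards its -z end; its wide flat base is its +z face, uppermost while in the mould. Point: its centre. Starts in the mould's pocket at mould x = 38, y = -15.5 (mm); play about 1.5 to each side and 1 in depth. Hidden under the board at first.
- choc3_center (a point): Loose chocolate praline 30 x 23 x 15 (x, y, z), 12 g, tapering towards its -z end; its wide flat base is its +z face, uppermost while in the mould. Point: its centre. Starts in the mould's pocket at mould x = -38, y = 15.5 (mm); play about 1.5 to each side and 1 in depth. Hidden under the board at first.
- choc4_center (a point): Loose chocolate praline 30 x 23 x 15 (x, y, z), 12 g, tapering towards its -z end; its wide flat base is its +z face, uppermost while in the mould. Point: its centre. Starts in the mould's pocket at mould x = 0, y = 15.5 (mm); play about 1.5 to each side and 1 in depth. Hidden under the board at first.
- choc5_center (a point): Loose chocolate praline 30 x 23 x 15 (x, y, z), 12 g, tapering towards its -z end; its wide flat base is its +z face, uppermost while in the mould. Point: its centre. Starts in the mould's pocket at mould x = 38, y = 15.5 (mm); play about 1.5 to each side and 1 in depth. Hidden under the board at first.
- mould: The mould of mould_center, same axes; origin at the centre of its flat back (-z) face. Six pockets 33 x 26, 16 deep, at x = -38, 0, 38 and y = -15.5, 15.5 (mm).
- board: The board of board_center, same axes; origin at the centre of its flat serving face (-z), which lies on the mould. Turned over, the board stands on its runners with 32 of air under the plate between them; on the 20 deg slope friction keeps it and the chocolates in place.
- choc0: Praline 0 of choc0_center, same axes; origin at the centre of its narrow end.
- choc1: Praline 1 of choc1_center, same axes; origin at the centre of its narrow end.
- choc2: Praline 2 of choc2_center, same axes; origin at the centre of its narrow end.
- choc3: Praline 3 of choc3_center, same axes; origin at the centre of its narrow end.
- choc4: Praline 4 of choc4_center, same axes; origin at the centre of its narrow end.
- choc5: Praline 5 of choc5_center, same axes; origin at the centre of its narrow end.
There are look-alikes about, which are no part of the job. Of the things like the board, leave any that is green or red; of the rest the larger one is meant.

How it is judged:
By the outcome, as a careful person would: the job done as asked, in the order asked, and still so for the second after the job is handed in, with the robot touching nothing.
It also fails if it takes over 72 s, if anything falls off the work surface, if the arm or the gripper's body presses on something with over 40 N, if the wrist force passes 120 N, or if a joint passes its speed limit or range.

## Robot

A 6-joint arm with a two-finger parallel gripper is mounted at the origin on the work surface. World frame = base frame: x ahead of the robot, y to its left, z up, the work surface at z = 0. Lengths are in m, angles in degrees, forces in N, time in s.
With the tool pointing down it reaches from about 0.15 to 0.775 m from the base axis. Payload 6.1 kg.
Tool frame: the origin (TCP) lies at the very end of the fingers, on their centre line; the grasp point (between the pads) lies 19 mm behind it; z points along the fingers, y is the direction in which the jaws open and shut (so a half turn about z gives the same grasp; the last joint's range is limited). The gripper opens to 85 mm and grips with 20 to 120 N. Pads are 22 mm wide; open, the fingers measure 114 mm over their backs; the gripper's body (76 mm by 85 mm) begins 54 mm behind the grasp point. The pads swing forward as they close: fully open they stand 13 mm farther back than shut.
Start: joints at [70.015, 7.208, -2.269, 80.523, 0, 90], TCP at [0.179, 0.493, 0.231] pointing down, gripper open.
Joint ranges: [-155.77, 155.77], [-54.66, 111.73], [-72.52, 77.12], [-102.08, 115.82], [-83.92, 84.16], [-180, 180]. Speed limits (degrees/s): [136.94, 136.94, 172.46, 180, 180, 180].

## Interface

Orientations are given as a 3x3 rotation matrix whose columns are the frame's x, y, z axes.
In Python, from bench import * gives the robot as it stands. The module is installed in compiled form; this text tells all that it offers.
- The arm moves only by the tool drive_tool, never from a script. Its arguments are lists of equal length, an entry for each row: "linear": the shift along the tool's x, y, z in mm, a list of three; "turn": the turn, a rotation vector about the tool's x, y, z in degrees, a list of three; "grip": the finger opening in mm, from 0 to 85.4. A call has 1 to 8 rows; each row is the pose to reach, as a shift and turn from the pose commanded when the call began, along the tool's axes at that moment; what a row does not reach only later rows make up. A row lasts 1/12 s, in which the tool goes at most 41.7 mm and 7.16 degrees, less where a joint would pass 70% of its speed; a pose out of reach is approached as far as the arm can. A call with a gripper value outside its range is refused whole. The fingers move at their own pace and stop on an object; the grip force is fixed at half the most. Time passes only in rows, so rows that repeat a pose let the fingers close. It gives the time, the measured TCP pose, the force and the opening at its end, in the units of the state.
- read_state(): the state, without advancing time (a new reading comes with each control period).
- camera(name): name is "scene" or "top" or "wrist"; returns the picture (420x560x3 uint8, red, green, blue); there is no depth.
- camera_info(name): a dict with "intrinsics" (3x3 intrinsics, pixels), "k1" (the pictures are not rectified: a ray, as slopes to the right and down, at radius r is drawn at 1 + k1 r^2 times it, then the intrinsics apply), "R" (3x3) and "t" (3): a world point X has camera coordinates R X + t. Camera axes: x right, y down, z forward; pixel columns grow to the right and rows downward; lengths in m; the calibration is good to about 2 mm. A picture is of the moment at which its call begins: read the wrist's pose just before it. camera_info takes no time and is no camera call; for the wrist camera it gives the pose at the moment of the call.
- job_done(): hands the job in, once; it reports no verdict.
The state is a dict: "time": time; "joint_pos": joint angles; "joint_velocities": joint speeds; "effort": joint torques, N m; "eef_pos": TCP position; "tool_rot": TCP orientation; "force": force on the tool from outside, world axes, zero at the start; "moment": the same for the moment, N m; "opening": opening from 0.0 (shut) to 1.0 (fully open).
Only numpy, scipy, OpenCV 4.12 (cv2) and the standard library are available. Lean on these libraries where they do the work, as an engineer would, in place of code of your own. Each camera call takes 0.05 s, during which the arm holds its last target.

## Working session

There is one attempt and no reset: what is moved stays moved. The work goes in short steps, Python scripts to look and compute and a tool call to move; the robot and the scene stay as the last step left them, time stands still between calls to the robot, and variables do not carry over. Pictures are saved under pics/ and viewed, and the job is handed in when it is done.

Besides the shell and the picture viewer there is one more tool, called after "Request:" as name(argument=value, ...) on one line, values as JSON. drive_tool: Moves the arm, as the interface text tells. Its arguments: {"type":"object","properties":{"linear":{"type":"array","items":{"type":"array","items":{"type":"number"}}},"turn":{"type":"array","items":{"type":"array","items":{"type":"number"}}},"grip":{"type":"array","items":{"type":"number"}}},"required":["linear","turn","grip"]}

```bash
ls; mkdir -p pics
python3 - <<'E'
from bench import *
import cv2
s=read_state(); print(s)
for n in ["scene","top","wrist"]:
    im=camera(n); cv2.imwrite(f"pics/{n}0.png",im[:,:,::-1]); print(n,camera_info(n))
E
```

```text
pics
{'time': 0.0, 'joint_pos': array([ 7.00158673e+01,  7.24132417e+00, -2.32778792e+00,  8.05232417e+01,
        1.81566513e-05,  8.99995589e+01]), 'joint_velocities': array([ 0.08879257, -0.02706182, -0.11395206, -0.09207557, -0.07003541,
       -0.04922024]), 'effort': array([ 9.38176927e-04, -4.35913217e+01,  3.52923238e+01,  1.74790167e-02,
        3.80728648e-05,  6.45148148e-07]), 'eef_pos': array([0.17928222, 0.4929989 , 0.23051692]), 'tool_rot': array([[-9.39789933e-01,  3.41752217e-01, -5.51172983e-04],
       [ 3.41752661e-01,  9.39788713e-01, -1.51471394e-03],
       [ 3.29301116e-07, -1.61187775e-03, -9.99998701e-01]]), 'force': array([-0.40664047,  0.00195691, -0.58623582]), 'moment': array([ 0.0041627 ,  0.02264686, -0.03904158]), 'opening': 0.9968987506529075}
scene {'intrinsics': array([[495.50831062,   0.        , 278.91592035],
       [  0.        , 495.50831062, 215.68725435],
       [  0.        ,   0.        ,   1.        ]]), 'k1': -0.10394030667363162, 'R': array([[-0.32665249,  0.94514074,  0.00267228],
       [ 0.65473314,  0.22832125, -0.72055112],
       
[... 209 characters left out ...]
24004],
       [  0.        ,   0.        ,   1.        ]]), 'k1': -0.08216863652795571, 'R': array([[-0.01799019, -0.9998156 , -0.00671724],
       [-0.98426075,  0.01889081, -0.17570976],
       [ 0.17580426,  0.00345047, -0.9844191 ]]), 't': array([-0.01366826,  0.55996107,  1.15902516])}
wrist {'intrinsics': array([[307.2457659 ,   0.        , 276.42638153],
       [  0.        , 307.2457659 , 211.33112539],
       [  0.        ,   0.        ,   1.        ]]), 'k1': -0.02434301187668064, 'R': array([[ 0.34075431,  0.94015162, -0.00119624],
       [ 0.89353029, -0.32346035,  0.31141132],
       [ 0.29238692, -0.10718363, -0.95027446]]), 't': array([-0.52443013, -0.04024459,  0.38029711])}
```

View pics/scene0.png

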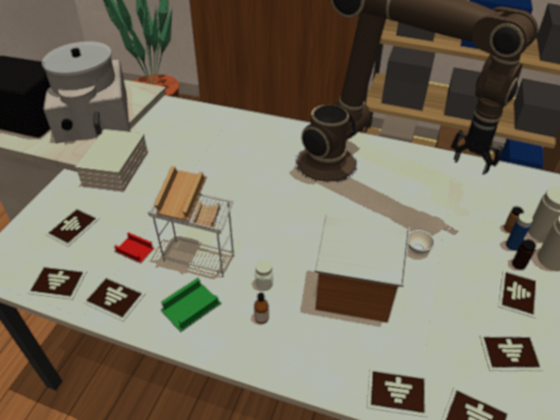

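View pics/top0.png

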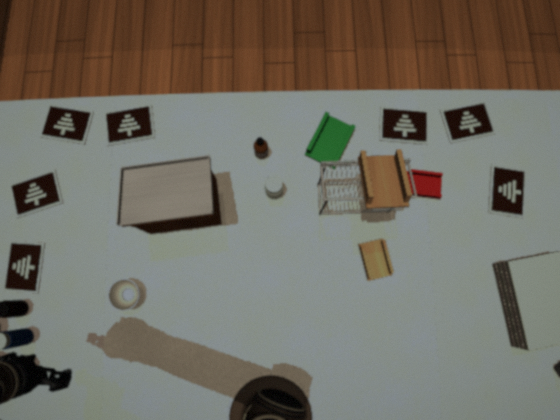

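View pics/wrist0.png

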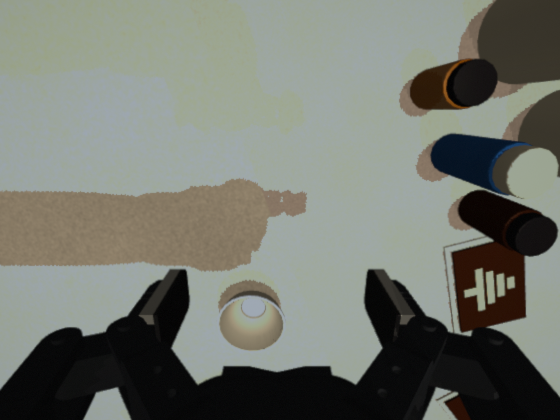

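Board candidates (top image): large wooden one on the rack at (386,180), small wooden one at (376,259), green (330,138), red (427,184). By the description it is the large wooden one on the ledge. I'll check that in close crops.

```bash
cat > h.py <<'E'
import numpy as np, cv2
from scipy.spatial.transform import Rotation as Rn
from scipy.optimize import least_squares
def proj(ci,X):
    X=np.atleast_2d(X); c=X@ci["R"].T+ci["t"]; s=c[:,:2]/c[:,2:]
    f=1+ci["k1"]*(s**2).sum(1,keepdims=True); s=s*f
    K=ci["intrinsics"]; return s*[K[0,0],K[1,1]]+[K[0,2],K[1,2]]
def ray(ci,uv):
    K=ci["intrinsics"]; d=(np.array(uv,float)-[K[0,2],K[1,2]])/[K[0,0],K[1,1]]
    s=d.copy()
    for _ in range(20): s=d/(1+ci["k1"]*(s@s))
    o=-ci["R"].T@ci["t"]; v=ci["R"].T@np.r_[s,1]; return o,v/np.linalg.norm(v)
def atz(ci,uv,z):
    o,v=ray(ci,uv); return o+v*(z-o[2])/v[2]
def slope(yaw): # x down slope away
    y=np.radians(yaw);a=np.radians(20)
    x=np.array([np.cos(a)*np.cos(y),np.cos(a)*np.sin(y),-np.sin(a)])
    yy=np.array([-np.sin(y),np.cos(y),0]); return np.c_[x,yy,np.cross(x,yy)]
def crop(im,u0,v0,u1,v1,k,fn):
    c=im[v0:v1,u0:u1]; cv2.imwrite(fn,cv2.resize(c,None,fx=k,fy=k,interpolation=cv2.INTER_CUBIC))
E
python3 - <<'E'
from h import *
t=cv2.imread("pics/top0.png"); s=cv2.imread("pics/scene0.png")
crop(t,300,110,460,290,3,"pics/c1.png"); crop(s,130,150,260,290,4,"pics/c2.png")
a=cv2.imread("pics/c1.png");b=cv2.imread("pics/c2.png")
crop(t,100,140,240,250,4,"pics/c3.png");crop(s,290,190,450,330,4,"pics/c4.png")
E
```

```text
(no output)
```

View pics/c1.png

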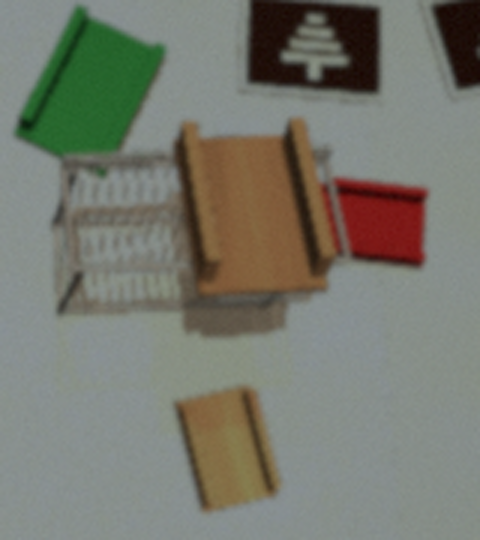

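View pics/c2.png

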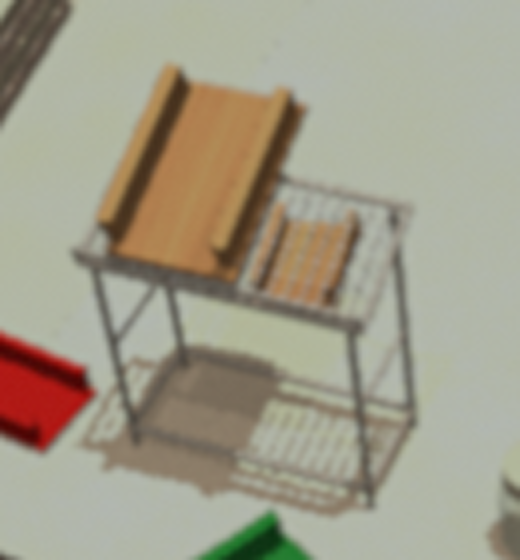

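View pics/c3.png

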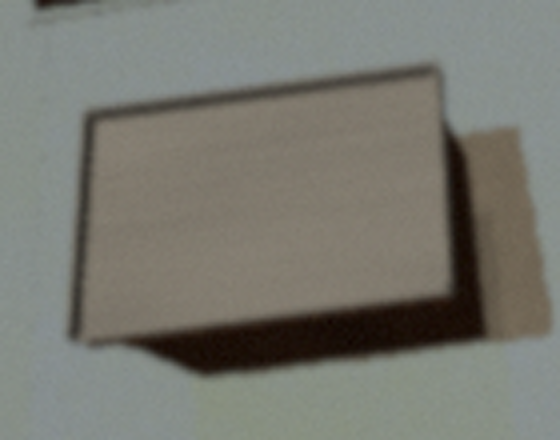

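View pics/c4.png

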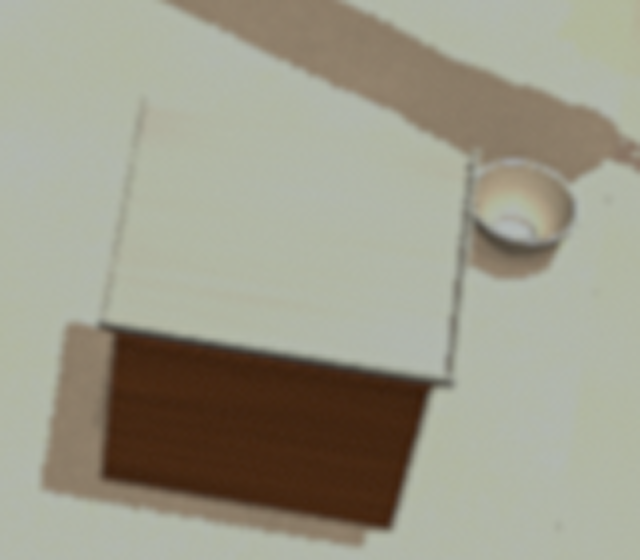

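Crops confirm it: the large wooden board (c1 centre ~(255,210)) lies upside down on the ledge and is the only wooden one up there. The small wooden look-alike stands on the table in front. Next I fit the poses.

Run:
```python
from h import *
from bench import camera_info
T=camera_info("top");S=camera_info("scene")
for n,C in(("top",T),("scene",S)): print(n,-C["R"].T@C["t"])
def m(d,off,k): return {i:np.array(p)/k+off for i,p in d.items()}
# tray: rim-top outer corners; far left(+y),far right(-y), near...
w=.115;d=.165
tp={"FL":[d,w,.012],"FR":[d,-w,.012],"NL":[0,w,.012],"NR":[0,-w,.012]}
top=m({"FL":(88,112),"FR":(440,66),"NL":(72,340),"NR":(455,293)},[100,140],4)
sc=m({"FL":(450,383),"FR":(100,326),"NL":(475,152),"NR":(143,100)},[290,190],4)
def fit(model,obs,zfix=None,x0=(0.4,.2,0.)):
    def res(p):
        R=slope(p[2]);o=np.array([p[0],p[1],.235]);r=[]
        for C,ob in obs:
            for k,uv in ob.items(): r.append(proj(C,o+R@np.array(model(k,p)))[0]-uv)
        return np.concatenate(r)
    s=least_squares(res,x0,loss="soft_l1"); return s.x,res(s.x).reshape(-1,2)
for obs in ([(T,top)],[(S,sc)],[(T,top),(S,sc)]):
    x,r=fit(lambda k,p:tp[k],obs); print("tray",x.round(4)); 
print(r.round(1))
# board: frame origin = rack origin + board offset unknown; params x,y of the mould back centre at its plane through rack plane
bx=.073
def P(k,p):
    q={"pNL":[-bx,.05,.032],"pNR":[-bx,-.05,.032],"pFR":[bx,-.05,.032],
    "lNo":[-.065,.049,.064],"lNi":[-.065,.037,.064],"lFo":[.065,.049,.064],"lFi":[.065,.037,.064],
    "rNo":[-.065,-.049,.064],"rNi":[-.065,-.037,.064],"rFo":[.065,-.049,.064],"rFi":[.065,-.037,.064]}[k]
    return np.array(q)
top=m({"pNL":(203,294),"pNR":(327,290),"lFo":(181,124),"lFi":(197,122),"rFi":(288,120),"rFo":(303,118),"lNi":(217,262),"rNo":(335,256)},[300,110],3)
sc=m({"rNo":(168,66),"rNi":(186,70),"lNi":(277,90),"lNo":(294,92),"rFo":(100,222),"rFi":(118,228),"lFi":(212,258),"lFo":(230,262),"pNL":(307,103)},[130,150],4)
def fitb(obs):
    def res(p):
        R=slope(p[2]);o=p[[0,1,3]];r=[]
        for C,ob in obs:
            for k,uv in ob.items(): r.append(proj(C,o+R@P(k,p))[0]-uv)
        return np.concatenate(r)
    s=least_squares(res,(.45,-.2,0,.23),loss="soft_l1"); return s.x,res(s.x).reshape(-1,2)
x,r=fitb([(T,top),(S,sc)]);print("board(mould back centre) x y yaw z",x.round(4));print(r.round(1))
R=slope(x[2]);print("dist along slope to 235 line:",(x[3]-.235)/R[2,0])
for n,uv,z in (("jar",(275,187),.085),("shaker",(262,147),.1),("bowl",(127,293),.045),("small",(376,259),.0)): print(n,atz(T,uv,z).round(3))
```

```text
top [ 0.34714026 -0.02824303  1.23926531]
scene [1.49452878 0.31844553 1.17747037]
tray [0.5095 0.2334 6.2734]
tray [0.5177 0.2344 6.6972]
tray [0.5115 0.2339 6.3778]
[[-0.5 -0.2]
 [ 0.7 -0.6]
 [-0.8 -0.8]
 [-0.1 -1.6]
 [ 1.  -1.4]
 [-0.8 -2.3]
 [ 1.1 -1.6]
 [-0.8 -1.8]]
board(mould back centre) x y yaw z [ 0.5835 -0.2789  1.5389  0.2211]
[[-1.6  0.1]
 [ 0.4 -0.5]
 [-0.3 -0.1]
 [-0.6  0.3]
 [-0.1 -0.2]
 [-0.2  0.3]
 [ 1.3  0.1]
 [ 0.1  0.4]
 [ 0.2  0.3]
 [-0.5  0.1]
 [ 0.5 -0. ]
 [ 0.1  0.3]
 [-0.4  0.5]
 [-1.  -0.1]
 [-0.1 -2. ]
 [-0.6 -2. ]
 [ 0.8  1.2]]
dist along slope to 235 line: 0.04066071342910954
jar [ 0.623 -0.024  0.085]
shaker [0.734 0.01  0.1  ]
bowl [0.342 0.389 0.045]
small [ 0.426 -0.309  0.   ]
```

```bash
cat >> h.py <<'E'
def togo(s,p,Rt):
    R=s["tool_rot"]; sh=R.T@(np.array(p)-s["eef_pos"])*1000
    rv=Rn.from_matrix(R.T@Rt).as_rotvec(degrees=True); return sh.round(1),rv.round(2)
def tool(R): return np.c_[R[:,1],R[:,2],R[:,0]]
E
python3 - <<'E'
from h import *
from bench import *
s=read_state()
R=slope(1.5); o=np.array([.5835,-.2789,.2211])
p=o+R@[-.157,0,.016]; print(p)
print(togo(s,p,tool(R)))
W=camera_info("wrist"); c=-W["R"].T@W["t"]; print("cam in tool",s["tool_rot"].T@(c-s["eef_pos"])); print(s["tool_rot"].T@W["R"].T)
mid=np.array([.30,.0,.36]); print("mid",togo(s,mid,Rn.from_euler("z",-20,degrees=True).as_matrix()@tool(slope(0))))
E
```

```text
[ 0.44148926 -0.28261868  0.28983224]
(array([-511.5, -639.5,  -58.3]), array([-61.11, -41.55,  59.41]))
cam in tool [ 8.07511849e-02 -7.69418330e-05 -1.42584869e-01]
[[ 1.08186378e-03 -9.50276120e-01 -3.11406689e-01]
 [ 9.99999414e-01  1.02061140e-03  3.59659900e-04]
 [-2.39509963e-05 -3.11406896e-01  9.50276667e-01]]
mid (array([-281.9, -422.3, -128.8]), array([-54.38, -54.3 ,  77.65]))
```

Request:
drive_tool(linear=[[-30,-40,-20],[-60,-80,-40],[-90,-120,-60],[-120,-155,-80],[-150,-190,-90],[-180,-225,-95],[-210,-260,-100],[-240,-295,-105]], turn=[[-4,-2.8,4],[-8,-5.5,7.9],[-12,-8.2,11.8],[-16,-11,15.8],[-20,-13.7,19.7],[-24,-16.5,23.6],[-28,-19,27.5],[-32,-21.8,31]], grip=[85,85,85,85,85,85,85,85])

```text
time: 0.82
eef_pos: [0.2819, 0.1919, 0.3284]
tool_rot: [[-0.548, 0.596, 0.586], [0.814, 0.542, 0.21], [-0.193, 0.592, -0.782]]
force: [0.7, -0.5, 1.2]
opening: 0.999
```

```bash
cat > go.py <<'E'
import sys
from h import *
from bench import *
s=read_state()
print("t",s["time"].__round__(2),"pos",s["eef_pos"].round(4),"j",s["joint_pos"].round(1),"F",s["force"].round(1),"open",round(s["opening"],3))
E
python3 - <<'E'
from go import *
R=slope(1.5); o=np.array([.5835,-.2789,.2211])
print(togo(s,o+R@[-.157,0,.036],tool(R)))
E
```

```text
t 0.82 pos [0.2819 0.1919 0.3284] j [ 50.1 -41.4 -33.7  63.2 -18.4  96.6] F [ 0.7 -0.5  1.2] open 0.999
(array([-473.4, -169.7,   13.7]), array([-28.74, -19.83,  28.25]))
```

Request:
drive_tool(linear=[[-36,-13,1],[-72,-26,2],[-108,-39,3],[-144,-52,4],[-180,-65,5],[-216,-78,6],[-252,-91,7],[-288,-104,8]], turn=[[-3,-2,3],[-6,-4,6],[-9,-6,8.5],[-12,-8,11],[-14.5,-10,14],[-17,-12,17],[-20,-14,20],[-23,-16,22.5]], grip=[85,85,85,85,85,85,85,85])

```text
time: 1.48
eef_pos: [0.3692, 0.0116, 0.3239]
tool_rot: [[-0.237, 0.514, 0.824], [0.967, 0.21, 0.146], [-0.098, 0.831, -0.547]]
force: [1.7, -0.0, 0.2]
opening: 0.997
```

Run:
```python
from go import *
R=slope(1.5); o=np.array([.5835,-.2789,.2211])
print(togo(s,o+R@[-.157,0,.036],tool(R)))
```

```text
t 1.48 pos [0.3692 0.0116 0.3239] j [-14.1 -54.6 -49.4  40.8  20.1  69.5] F [ 1.7 -0.   0.2] open 0.997
(array([-301.5,  -33.9,   30.6]), array([-12.67,  -8.44,  10.54]))
```

Request:
drive_tool(linear=[[-36,2,10],[-72,2,20],[-108,-6,30],[-144,-10,35],[-180,-15,35],[-216,-20,35],[-252,-25,33],[-285,-30,31]], turn=[[-1,-1,1],[-3,-2,2.5],[-5,-3,4],[-6.5,-4,5.5],[-8,-5,7],[-9.5,-6,8.5],[-11,-7,9.5],[-12.5,-8.3,10.5]], grip=[85,85,85,85,85,85,85,85])

```text
time: 2.15
eef_pos: [0.4466, -0.2672, 0.3088]
tool_rot: [[-0.027, 0.347, 0.937], [1.0, 0.009, 0.025], [0.001, 0.938, -0.348]]
force: [1.0, -0.0, -0.2]
opening: 0.991
```

Run:
```python
from go import *
R=slope(1.5); o=np.array([.5835,-.2789,.2211])
print(togo(s,o+R@[-.157,0,.036],tool(R)))
np.save("w1.npy",s["tool_rot"])
im=camera("wrist");cv2.imwrite("pics/w1.png",im[:,:,::-1])
im=camera("top");cv2.imwrite("pics/t1.png",im[:,:,::-1])
```

```text
t 2.15 pos [ 0.4466 -0.2672  0.3088] j [-58.3 -26.7 -51.7  11.4  54.2  59.1] F [ 1.  -0.  -0.2] open 0.991
(array([-15.3,   0.3,   1.3]), array([-0.34, -0.05, -0.03]))
```

View pics/w1.png

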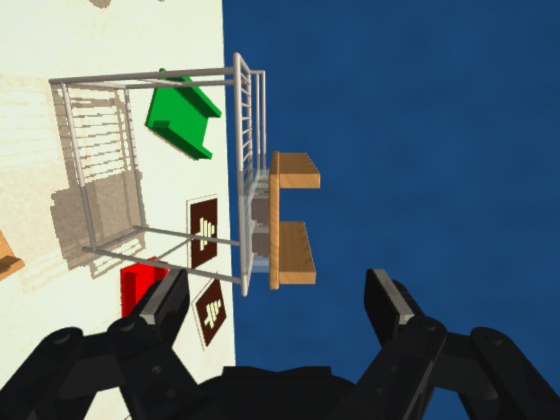

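Run:
```python
from h import *
w=cv2.imread("pics/w1.png"); crop(w,220,130,340,300,4,"pics/w1c.png");crop(w,220,40,340,130,6,"pics/w1d.png")
```

```text
(no output)
```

View pics/w1c.png

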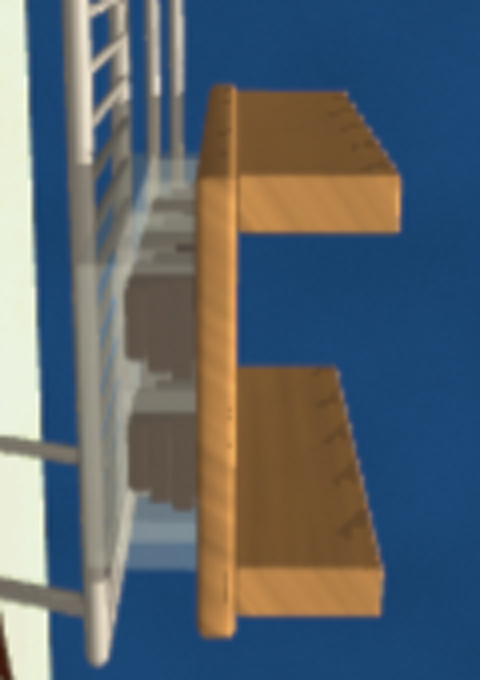

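View pics/w1d.png

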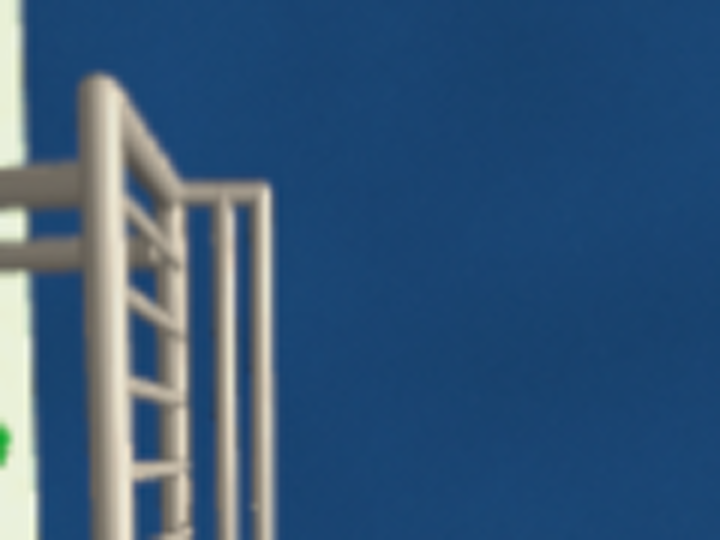

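Run:
```python
from h import *
w=cv2.imread("pics/t1.png"); crop(w,300,110,460,260,4,"pics/t1c.png")
```

```text
(no output)
```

View pics/t1c.png

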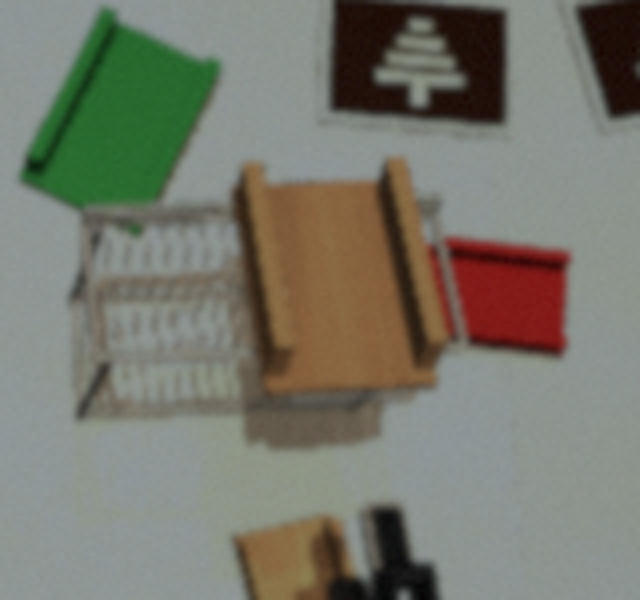

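```bash
cat > fitb.py <<'E'
from h import *
from bench import camera_info
def m(d,off,k): return {i:np.array(p)/k+off for i,p in d.items()}
def mdl():
    q={}
    for a,sy in(("l",1),("r",-1)):
        for b,sx in(("N",-1),("F",1)):
            q["p"+b+("L" if sy>0 else "R")]=[sx*.073,sy*.05,.032]
            q["q"+b+("L" if sy>0 else "R")]=[sx*.073,sy*.05,.024]
            q[a+b+"o"]=[sx*.065,sy*.049,.064];q[a+b+"i"]=[sx*.065,sy*.037,.064];q[a+b+"O"]=[sx*.065,sy*.049,.032]
    return {k:np.array(v) for k,v in q.items()}
E
python3 - <<'E'
from fitb import *
from bench import *
T=camera_info("top");S=camera_info("scene");W=camera_info("wrist")
np.save("w1cam.npy",W,allow_pickle=True)
Q=mdl()
top=m({"pNL":(265,390),"pNR":(435,384),"lFo":(238,163),"lFi":(265,163),"rFi":(386,158),"rFo":(408,157),"lNi":(291,347),"rNo":(446,342),"rNi":(422,346)},[300,110],4)
sc=m({"rNo":(168,66),"rNi":(186,70),"lNi":(277,90),"lNo":(294,92),"rFo":(100,222),"rFi":(118,228),"lFi":(212,258),"lFo":(230,262),"pNL":(307,103)},[130,150],4)
wr=m({"qNL":(200,175),"pNL":(238,175),"qNR":(202,636),"pNR":(235,636),"lNo":(400,176),"lNi":(400,232),"rNi":(380,568),"rNo":(380,615),"lNO":(240,176),"lFo":(345,93),"rFi":(336,370)},[220,130],4)
def fit(obs):
    def res(p):
        R=slope(p[2]);o=p[[0,1,3]]
        return np.concatenate([proj(C,o+R@Q[k])[0]-uv for C,ob in obs for k,uv in ob.items()])
    s=least_squares(res,(.55,-.27,0,.23),loss="soft_l1"); return s.x,res(s.x).reshape(-1,2)
for nm,obs in(("w",[(W,wr)]),("t",[(T,top)]),("s",[(S,sc)]),("all",[(W,wr),(T,top),(S,sc)])):
    x,r=fit(obs);print(nm,x.round(4),"rms",np.sqrt((r**2).mean()).round(2))
    if nm=="w": print(r.round(1).tolist())
# rack bar ends
for uv in((236,52.6),(244,296)): print("bar",atz(W,uv,.235).round(4))
x,_=fit([(W,wr)]); 
for x in (x,fit(obs)[0]):
  R=slope(x[2])
  for y in(.0335,-.0335):
    for z in(0,.024): print((proj(W,x[[0,1,3]]+R@[-.067,y,z])[0]-[220,130])*4)
E
```

```text
w [ 0.5876 -0.2811  0.5942  0.2236] rms 0.44
[[-0.7, 0.2], [0.3, 0.3], [-0.8, 0.1], [0.3, 0.2], [0.3, -0.4], [-0.4, 0.5], [0.8, -0.6], [0.2, -0.2], [-0.3, -0.6], [0.1, 0.9], [0.2, -0.3]]
t [ 0.5842 -0.2789  0.5595  0.2209] rms 0.47
s [ 0.5855 -0.2774  2.1185  0.2231] rms 0.8
all [ 0.5843 -0.2795  1.1514  0.2243] rms 0.91
bar [ 0.5468 -0.1416  0.235 ]
bar [ 0.5495 -0.3595  0.235 ]
[ 78.19740701 251.82327476]
[198.39069639 252.39902719]
[ 88.37522082 553.64889588]
[199.4781212  554.45343217]
[ 73.14966323 250.87244112]
[195.20064003 251.06000492]
[ 85.24232843 555.718524  ]
[197.68203553 556.20143756]
```

Wrist image w1: board plate near end at about x=275, y=174–289 px, clear mould with the brown chocolates left of it, ledge front bar x≈240. The wrist fit has an rms of 0.4 px. Now to the front stand-off.

Run:
```python
from go import *
R=slope(0.6); o=np.array([.5873,-.2808,.2235])
print(togo(s,o+R@[-.100,-.0015,.016],tool(R)))
print(togo(s,o+R@[-.037,-.0015,.016],tool(R)))
```

```text
t 2.25 pos [ 0.4468 -0.2683  0.3072] j [-58.3 -26.6 -51.7  11.4  54.   59.2] F [-0.4  0.1 -0. ] open 0.993
(array([-16.3, -14.2,  60.4]), array([-0.47, -0.81,  0.15]))
(array([-17.2, -13.7, 123.4]), array([-0.47, -0.81,  0.15]))
```

Request:
drive_tool(linear=[[-8,-7,5],[-16,-14,15],[-16,-14,30],[-16,-14,45],[-16,-14,60],[-16,-14,60],[-16,-14,60]], turn=[[-0.2,-0.4,0.1],[-0.5,-0.8,0.15],[-0.5,-0.8,0.15],[-0.5,-0.8,0.15],[-0.5,-0.8,0.15],[-0.5,-0.8,0.15],[-0.5,-0.8,0.15]], grip=[60,60,60,60,60,60,60])

```text
time: 2.83
eef_pos: [0.499, -0.2777, 0.2744]
tool_rot: [[-0.018, 0.341, 0.94], [1.0, 0.007, 0.017], [-0.001, 0.94, -0.341]]
force: [-0.0, 0.4, -0.0]
opening: 0.705
```

Run:
```python
from go import *
R=slope(0.6); o=np.array([.5873,-.2808,.2235])
im=camera("wrist");cv2.imwrite("pics/w2.png",im[:,:,::-1])
s=read_state()
print(togo(s,o+R@[-.037,-.0015,.016],tool(R)))
W=camera_info("wrist")
for n,q in dict(mNL=[-.067,.0305,0],mNR=[-.067,-.0365,0],mNLt=[-.067,.0305,.024],mNRt=[-.067,-.0365,.024],pl=[-.073,.05,.032],pr=[-.073,-.05,.032],lo=[-.065,.049,.064],ri=[-.065,-.037,.064]).items(): print(n,proj(W,o+R@q)[0].round(1))
```

```text
t 2.83 pos [ 0.499  -0.2777  0.2744] j [-51.9 -20.4 -54.9  -3.4  48.6  65.6] F [-0.   0.4 -0. ] open 0.705
(array([-5.5, -2.2, 63.7]), array([ 0.08, -0.33,  0.23]))
mNL [247.  204.3]
mNR [249.5 300.2]
mNLt [286.8 204.4]
mNRt [285.3 300.3]
pl [301.8 174.4]
pr [297.3 323. ]
lo [354.7 173.7]
ri [344.2 299.3]
```

View pics/w2.png

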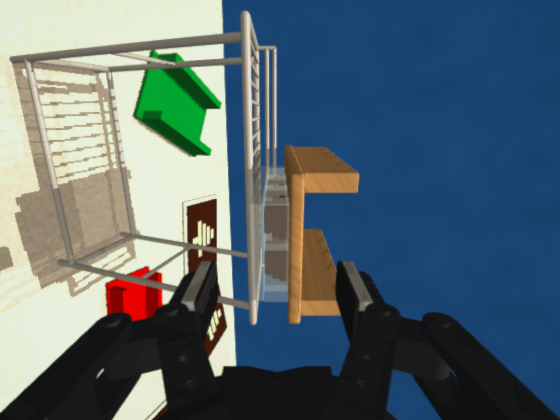

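Run:
```python
from h import *
w=cv2.imread("pics/w2.png"); crop(w,230,160,370,330,4,"pics/w2c.png")
```

```text
(no output)
```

View pics/w2c.png

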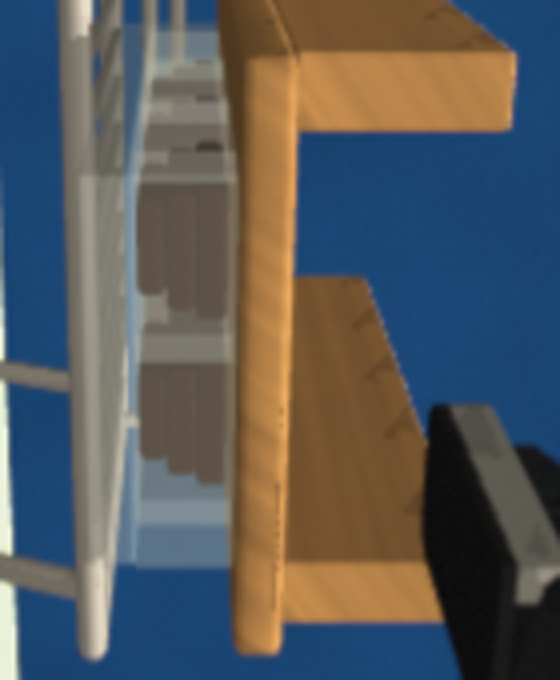

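Request:
drive_tool(linear=[[0,0,0],[0,0,0]], turn=[[0,0,0],[0,0,0]], grip=[60,60])

```text
time: 3.05
eef_pos: [0.4986, -0.279, 0.2758]
tool_rot: [[-0.016, 0.34, 0.94], [1.0, 0.008, 0.014], [-0.003, 0.941, -0.34]]
force: [0.2, 0.5, -0.4]
opening: 0.7
```

Run:
```python
from go import *
R=slope(0.6); o=np.array([.5873,-.2808,.2235])+R@[0,0,.002]
im=camera("wrist");cv2.imwrite("pics/w3.png",im[:,:,::-1])
print(togo(s,o+R@[-.037,-.0015,.016],tool(R)))
w=cv2.imread("pics/w3.png"); crop(w,190,160,370,330,4,"pics/w3c.png")
```

```text
t 3.05 pos [ 0.4986 -0.279   0.2758] j [-52.1 -20.5 -54.8  -3.5  48.6  65.6] F [ 0.2  0.5 -0.4] open 0.7
(array([-4.4, -1. , 64.2]), array([ 0.15, -0.21,  0.27]))
```

View pics/w3c.png

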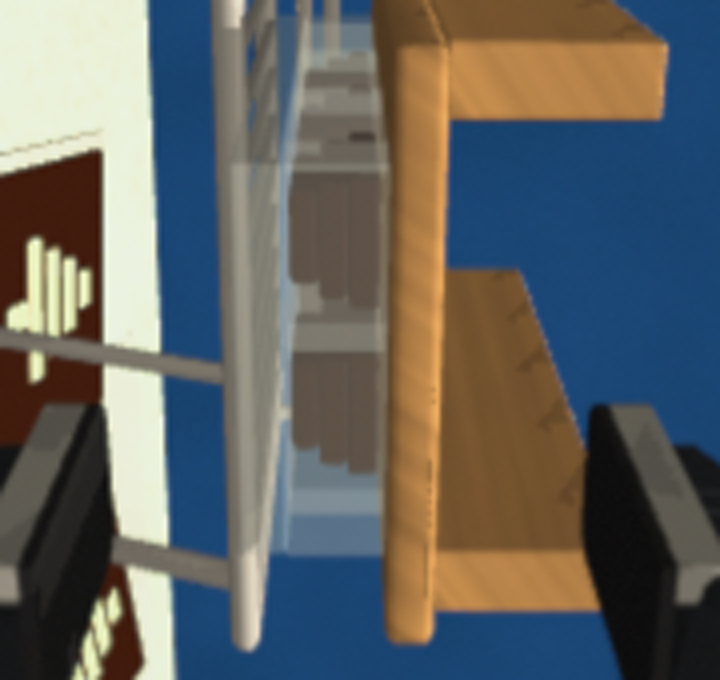

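Request:
drive_tool(linear=[[-2,-1,10],[-4,-1.5,20],[-4,-1.5,30],[-4,-1.5,40],[-4,-1.5,47],[-4,-1.5,52],[-4,-1.5,52],[-4,-1.5,52]], turn=[[0.1,-0.1,0.2],[0.2,-0.2,0.3],[0.2,-0.2,0.3],[0.2,-0.2,0.3],[0.2,-0.2,0.3],[0.2,-0.2,0.3],[0.2,-0.2,0.3],[0.2,-0.2,0.3]], grip=[60,60,60,60,60,60,60,60])

```text
time: 3.77
eef_pos: [0.5474, -0.2822, 0.256]
tool_rot: [[-0.011, 0.344, 0.939], [1.0, 0.003, 0.011], [0.001, 0.939, -0.344]]
force: [-0.3, 0.2, 0.8]
opening: 0.701
```

Run:
```python
from go import *
R=slope(0.6); o=np.array([.5873,-.2808,.2235])+R@[0,0,.002]
im=camera("wrist");cv2.imwrite("pics/w4.png",im[:,:,::-1])
print(togo(s,o+R@[-.037,-.0015,.016],tool(R)))
w=cv2.imread("pics/w4.png"); crop(w,190,160,390,360,4,"pics/w4c.png")
```

```text
t 3.77 pos [ 0.5474 -0.2822  0.256 ] j [-46.6 -14.6 -54.7 -11.7  43.6  69.7] F [-0.3  0.2  0.8] open 0.701
(array([-0.5,  1.1, 11.7]), array([-0.09, -0.06, -0.06]))
```

View pics/w4c.png

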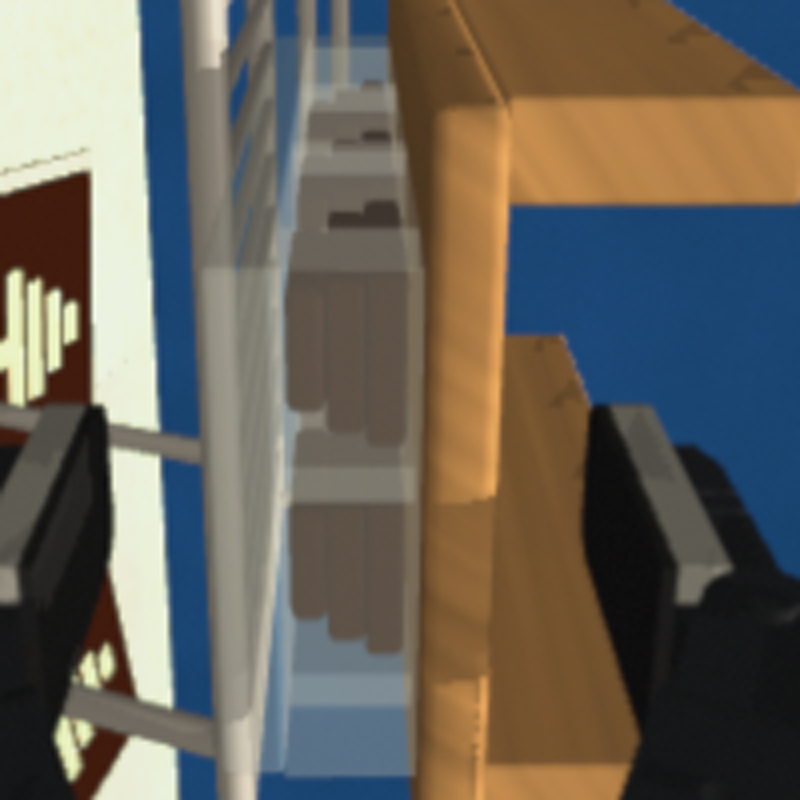

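Request:
drive_tool(linear=[[0,0,5],[0,0,10],[0,0,10],[0,0,10],[0,0,10]], turn=[[0,0,0],[0,0,0],[0,0,0],[0,0,0],[0,0,0]], grip=[60,60,50,42,38])

```text
time: 4.23
eef_pos: [0.5569, -0.282, 0.2526]
tool_rot: [[-0.011, 0.343, 0.939], [1.0, 0.003, 0.011], [0.001, 0.939, -0.343]]
force: [0.3, -0.5, 0.1]
opening: 0.44
```

Run:
```python
from go import *
im=camera("wrist");cv2.imwrite("pics/w5.png",im[:,:,::-1])
w=cv2.imread("pics/w5.png"); crop(w,190,160,390,360,4,"pics/w5c.png")
```

```text
t 4.23 pos [ 0.5569 -0.282   0.2526] j [-45.6 -13.5 -54.6 -13.2  42.7  70.3] F [ 0.3 -0.5  0.1] open 0.44
```

View pics/w5c.png

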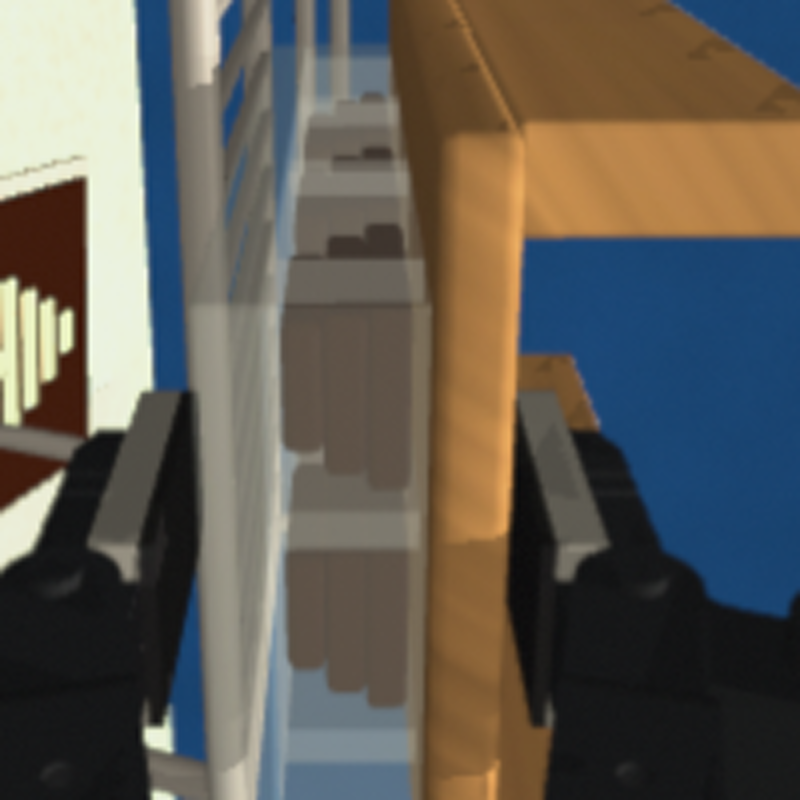

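Request:
drive_tool(linear=[[0,0,0],[0,0,0],[0,0,0],[0,0,0]], turn=[[0,0,0],[0,0,0],[0,0,0],[0,0,0]], grip=[33,25,20,20])

```text
time: 4.62
eef_pos: [0.5568, -0.2822, 0.2528]
tool_rot: [[-0.011, 0.343, 0.939], [1.0, 0.003, 0.011], [0.001, 0.939, -0.343]]
force: [-0.2, 0.5, 1.4]
opening: 0.367
```

Run:
```python
from go import *
im=camera("wrist");cv2.imwrite("pics/w6.png",im[:,:,::-1])
```

```text
t 4.62 pos [ 0.5568 -0.2822  0.2528] j [-45.6 -13.5 -54.6 -13.2  42.7  70.3] F [-0.2  0.5  1.4] open 0.367
```

View pics/w6.png

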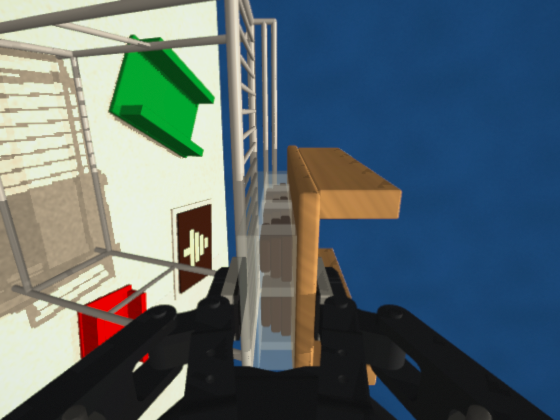

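Request:
drive_tool(linear=[[0,2,0],[0,5,0],[0,9,0],[0,13,0],[0,18,0],[0,23,0],[0,28,0],[0,30,0]], turn=[[0,0,0],[0,0,0],[0,0,0],[0,0,0],[0,0,0],[0,0,0],[0,0,0],[0,0,0]], grip=[10,10,10,10,10,10,10,10])

```text
time: 5.33
eef_pos: [0.5676, -0.2822, 0.2824]
tool_rot: [[-0.011, 0.342, 0.94], [1.0, 0.004, 0.01], [-0.0, 0.94, -0.342]]
force: [0.5, 0.7, -3.5]
opening: 0.368
```

Run:
```python
from go import *
im=camera("wrist");cv2.imwrite("pics/w7.png",im[:,:,::-1])
im=camera("scene");cv2.imwrite("pics/s7.png",im[:,:,::-1]);crop(cv2.imread("pics/s7.png"),130,100,330,290,3,"pics/s7c.png")
```

```text
t 5.33 pos [ 0.5676 -0.2822  0.2824] j [-44.5 -14.6 -51.3  -9.4  41.8  71. ] F [ 0.5  0.7 -3.5] open 0.368
```

View pics/w7.png

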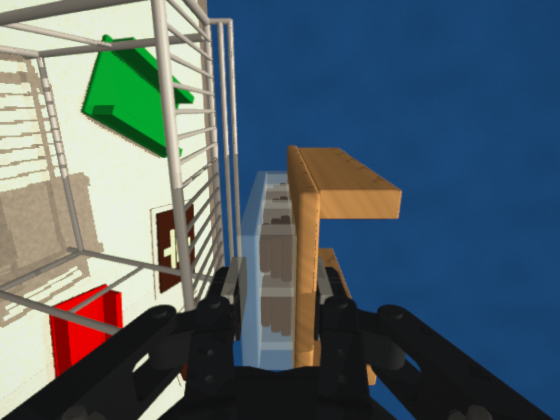

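View pics/s7c.png

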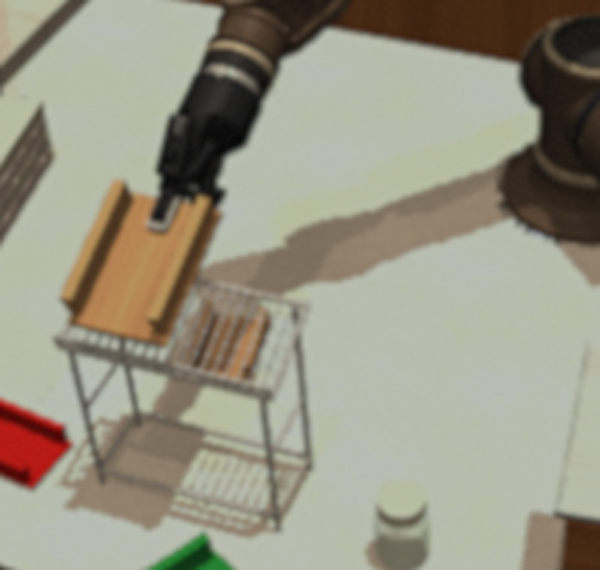

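Request:
drive_tool(linear=[[0,10,0],[0,22,0],[0,35,0],[0,48,0],[0,60,0],[0,70,0],[0,80,-5],[0,85,-5]], turn=[[0,0,0],[0,0,0],[0,0,0],[0,0,0],[0,0,1],[0,0,2],[0,0,4],[0,0,6]], grip=[10,10,10,10,10,10,10,10])

```text
time: 6.1
eef_pos: [0.592, -0.282, 0.3649]
tool_rot: [[0.026, 0.341, 0.94], [0.995, -0.103, 0.01], [0.101, 0.934, -0.342]]
force: [0.7, -0.3, -3.4]
opening: 0.365
```

Run:
```python
from go import *
print(s["tool_rot"])
R=slope(.6);o=np.array([.5873,-.2808,.2235])+R@[0,0,.002]
print("TCP in mould frame",R.T@(np.array([.5568,-.2822,.2528])-o))
```

```text
t 6.1 pos [ 0.592  -0.282   0.3649] j [-42.2 -16.4 -41.8   1.   39.7  78.6] F [ 0.7 -0.3 -3.4] open 0.365
[[ 0.02551318  0.34101886  0.93971017]
 [ 0.99460661 -0.10319211  0.01044458]
 [ 0.10053247  0.93437547 -0.34181237]]
TCP in mould frame [-0.03869402 -0.00108053  0.01509694]
```

Request:
drive_tool(linear=[[10,0,-4],[25,0,-8],[45,0,-12],[70,0,-16],[100,0,-20],[130,0,-24],[160,0,-28],[190,0,-30]], turn=[[0,0,-4],[0,0,-9],[0,0,-15],[0,0,-21],[0,0,-27],[0,0,-33],[0,0,-39],[0,0,-45]], grip=[10,10,10,10,10,10,10,10])

```text
time: 6.77
eef_pos: [0.5674, -0.0922, 0.3921]
tool_rot: [[-0.225, 0.259, 0.939], [0.773, 0.634, 0.01], [-0.593, 0.728, -0.343]]
force: [0.3, 0.2, -2.7]
opening: 0.366
```

```bash
cat > tr.py <<'E'
from go import *
def tgt(x,y,z,ot,yaw):
    R=slope(yaw); return ot+R@np.array([x,y,z]), np.c_[-R[:,1],-R[:,2],R[:,0]]
ot=np.array([.5115,.2339,.235]); yt=6.4
E
python3 - <<'E'
from tr import *
print(s["tool_rot"].round(3).tolist())
p,R=tgt(.044,0,.109,ot,yt); print(p,togo(s,p,R))
E
```

```text
t 6.77 pos [ 0.5674 -0.0922  0.3921] j [-18.2 -33.  -48.3   5.8  17.6  44.2] F [ 0.3  0.2 -2.7] open 0.366
[[-0.225, 0.259, 0.939], [0.773, 0.634, 0.01], [-0.593, 0.728, -0.343]]
[0.58963666 0.24266443 0.32237761] (array([295.2, 167.3,  48.2]), array([  -6.71,   -2.47, -142.7 ]))
```

Request:
drive_tool(linear=[[14,12,0],[28,23,0],[40,33,0],[52,42,0],[62,50,0],[70,57,0],[76,62,0],[80,65,0]], turn=[[0,0,-6],[0,0,-12],[0,0,-18],[0,0,-24],[0,0,-30],[0,0,-36],[0,0,-42],[0,0,-48]], grip=[10,10,10,10,10,10,10,10])

```text
time: 7.43
eef_pos: [0.5668, 0.0113, 0.3919]
tool_rot: [[-0.344, 0.003, 0.939], [0.045, 0.999, 0.013], [-0.938, 0.047, -0.344]]
force: [0.4, 0.1, -3.8]
opening: 0.359
```

Request:
drive_tool(linear=[[0,0,0],[0,0,0],[0,0,0],[0,0,0],[0,0,0],[0,0,0],[0,0,0],[0,0,0]], turn=[[0,0,-6],[0,0,-12],[0,0,-18],[0,0,-24],[0,0,-30],[0,0,-36],[0,0,-42],[0,0,-48]], grip=[10,10,10,10,10,10,10,10])

```text
time: 8.1
eef_pos: [0.5669, 0.0102, 0.3917]
tool_rot: [[-0.234, -0.253, 0.939], [-0.712, 0.702, 0.012], [-0.662, -0.666, -0.344]]
force: [0.0, -0.2, -3.7]
opening: 0.365
```

Run:
```python
from tr import *
p,R=tgt(.044,0,.109,ot,yt); print(p,togo(s,p,R))
print(s["tool_rot"].round(3).tolist())
```

```text
t 8.1 pos [0.5669 0.0102 0.3917] j [  1.3 -35.2 -49.4   6.   -0.6 -44.9] F [ 0.  -0.2 -3.7] open 0.365
[0.58963666 0.24266443 0.32237761] (array([-124.9,  203.6,   47.9]), array([ -1.98,  -5.14, -46.77]))
[[-0.234, -0.253, 0.939], [-0.712, 0.702, 0.012], [-0.662, -0.666, -0.344]]
```

Request:
drive_tool(linear=[[-10,10,0],[-24,24,1],[-40,39,1],[-56,55,2],[-72,70,2],[-86,85,2],[-98,96,2],[-107,105,2]], turn=[[-0.2,-0.6,-6],[-0.5,-1.2,-12],[-0.8,-1.9,-18],[-1,-2.6,-24],[-1.3,-3.2,-30],[-1.5,-3.9,-36],[-1.8,-4.6,-42],[-2,-5.1,-46.8]], grip=[10,10,10,10,10,10,10,10])

```text
time: 8.77
eef_pos: [0.5674, 0.1617, 0.3925]
tool_rot: [[0.113, -0.34, 0.933], [-0.994, -0.039, 0.106], [0.0, -0.94, -0.342]]
force: [0.4, 0.1, -3.6]
opening: 0.369
```

Run:
```python
from tr import *
im=camera("wrist");cv2.imwrite("pics/w8.png",im[:,:,::-1])
im=camera("scene");cv2.imwrite("pics/s8.png",im[:,:,::-1]);crop(cv2.imread("pics/s8.png"),250,120,450,320,3,"pics/s8c.png")
s=read_state()
p,R=tgt(.044,0,.109,ot,yt); print(p,togo(s,p,R))
```

```text
t 8.77 pos [0.5674 0.1617 0.3925] j [ 24.1 -31.1 -47.6   4.4 -16.5 -83.8] F [ 0.4  0.1 -3.6] open 0.369
[0.58963666 0.24266443 0.32237761] (array([-77.5,  55.6,  53.3]), array([ 0.02,  0.14, -0.15]))
```

View pics/w8.png

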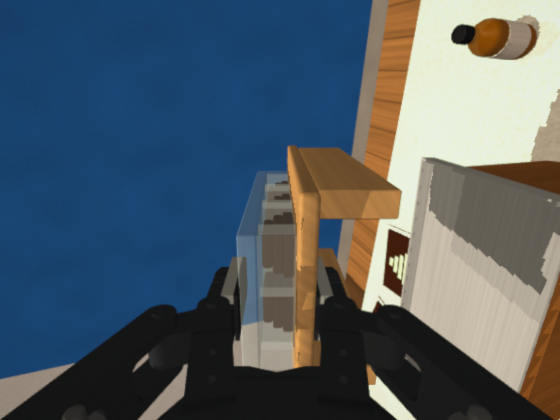

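View pics/s8c.png

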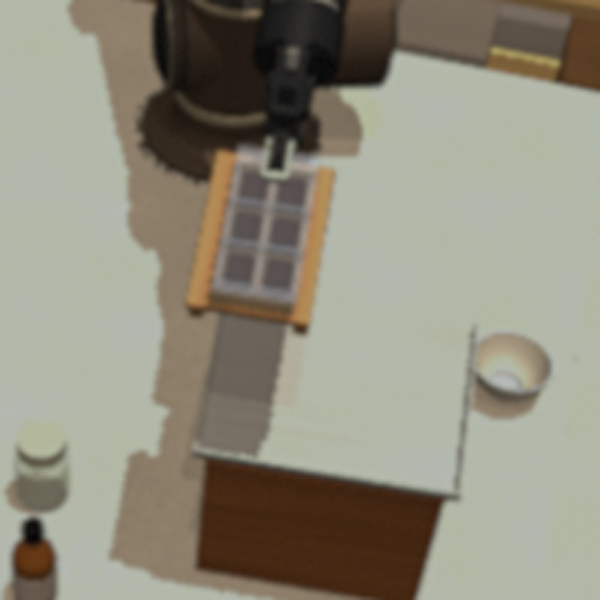

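Run:
```python
from tr import *
W=camera_info("wrist")
R=slope(yt)
for n,q in dict(FR=[.165,-.115,.012],FRf=[.165,-.115,0],FLt=[.165,.115,.012],NR=[0,-.115,0],NRt=[0,-.115,.012],N0=[0,0,0],N5=[0,-.05,0],NL=[0,.05,0]).items(): print(n,proj(W,ot+R@q)[0].round(1))
w=cv2.imread("pics/w8.png"); crop(w,380,130,560,330,4,"pics/w8c.png");crop(w,380,240,560,420,4,"pics/w8d.png")
```

```text
t 8.87 pos [0.5676 0.1619 0.3926] j [ 24.1 -31.1 -47.6   4.4 -16.4 -83.6] F [ 0.6 -1.  -4. ] open 0.363
FR [424.  153.5]
FRf [435.5 153.5]
FLt [396.6 336.4]
NR [587.3 196.7]
NRt [565.7 196.7]
N0 [530.3 368.1]
N5 [552.9 302.3]
NL [510.7 423.5]
```

View pics/w8c.png

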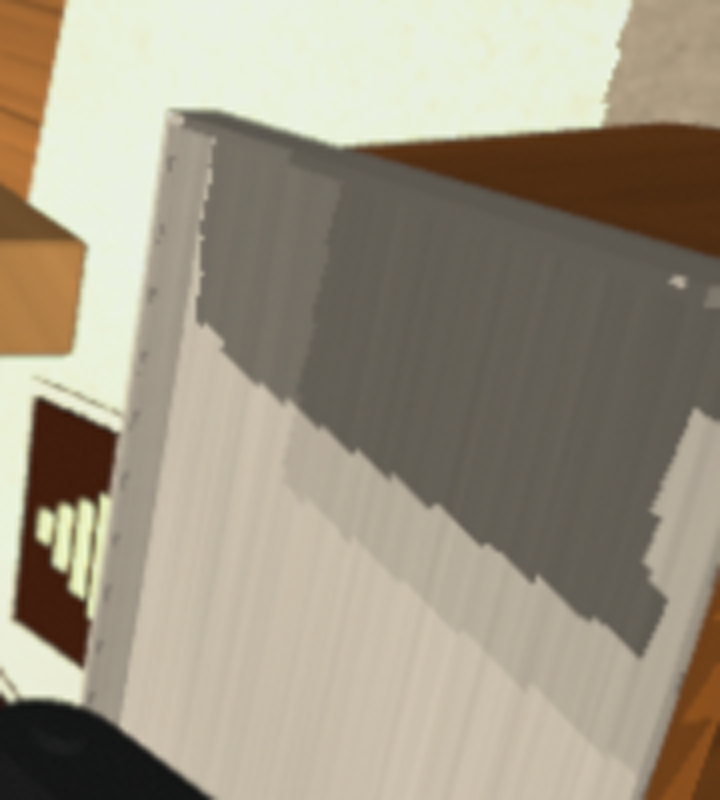

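View pics/w8d.png

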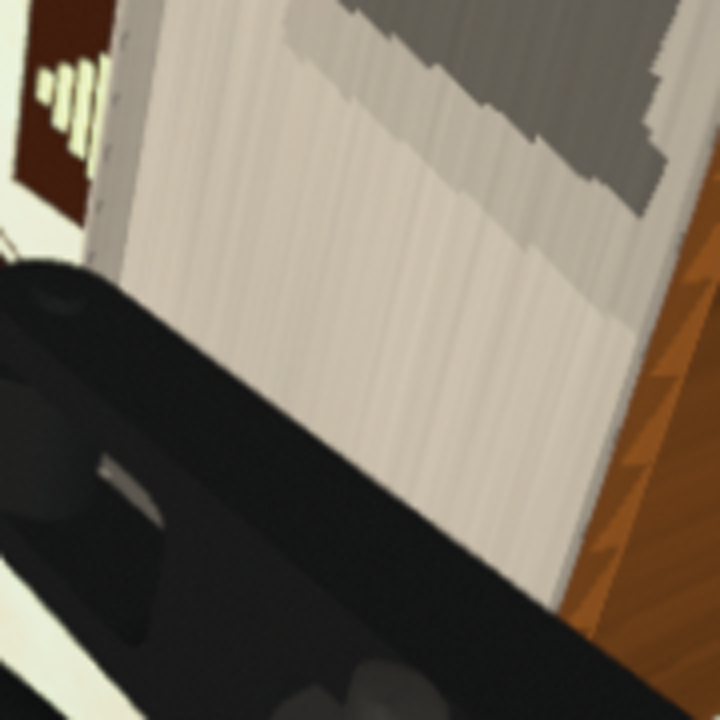

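```bash
sed -i 's/^ot=.*/ot=np.array([.5125,.236,.235]); yt=6.4/' tr.py
python3 - <<'E'
from tr import *
p,R=tgt(.044,0,.074,ot,yt); print(p,togo(s,p,R))
E
```

```text
t 8.87 pos [0.5676 0.1619 0.3926] j [ 24.1 -31.1 -47.6   4.4 -16.4 -83.6] F [ 0.6 -1.  -4. ] open 0.363
[0.57874056 0.24343007 0.28948837] (array([-79.4,  90.2,  54.4]), array([ 0.02,  0.14, -0.15]))
```

Request:
drive_tool(linear=[[-12,2,8],[-28,8,16],[-44,20,26],[-58,34,36],[-70,50,45],[-79,66,54],[-79,80,54],[-79,90,54]], turn=[[0,0,0],[0,0,0],[0,0,0],[0,0,0],[0,0,0],[0,0,0],[0,0.1,-0.1],[0,0.1,-0.1]], grip=[10,10,10,10,10,10,10,10])

```text
time: 9.53
eef_pos: [0.5786, 0.2406, 0.2871]
tool_rot: [[0.108, -0.343, 0.933], [-0.994, -0.036, 0.102], [-0.001, -0.939, -0.345]]
force: [-1.0, 0.4, -5.3]
opening: 0.364
```

Request:
drive_tool(linear=[[0,0,0]], turn=[[0,0,0]], grip=[10])

```text
time: 9.62
eef_pos: [0.5779, 0.2399, 0.2858]
tool_rot: [[0.108, -0.344, 0.933], [-0.994, -0.038, 0.101], [0.0, -0.938, -0.346]]
force: [-0.7, -0.2, -4.9]
opening: 0.368
```

Run:
```python
from tr import *
im=camera("wrist");cv2.imwrite("pics/w9.png",im[:,:,::-1])
im=camera("top");cv2.imwrite("pics/t9.png",im[:,:,::-1]);crop(cv2.imread("pics/t9.png"),90,120,270,260,4,"pics/t9c.png")
s=read_state()
p,R=tgt(.044,0,.074,ot,yt); print(p,togo(s,p,R))
W=camera_info("wrist");R=slope(yt)
for n,q in dict(FR=[.165,-.115,.012],FRf=[.165,-.115,0],FLt=[.165,.115,.012],NR=[0,-.115,0],NRt=[0,-.115,.012],N5=[0,-.05,0]).items(): print(n,proj(W,ot+R@q)[0].round(1))
```

```text
t 9.62 pos [0.5779 0.2399 0.2858] j [ 34.8 -20.  -55.5 -12.7 -26.7 -79.3] F [-0.7 -0.2 -4.9] open 0.368
[0.57874056 0.24343007 0.28948837] (array([-3.1,  0.9,  0.1]), array([-0.05, -0.19, -0.18]))
FR [355.2  68.4]
FRf [370.3  68.4]
FLt [338.1 314.7]
NR [537.1  -7.4]
NRt [496.2  -8.6]
N5 [491.9 210.1]
```

View pics/w9.png

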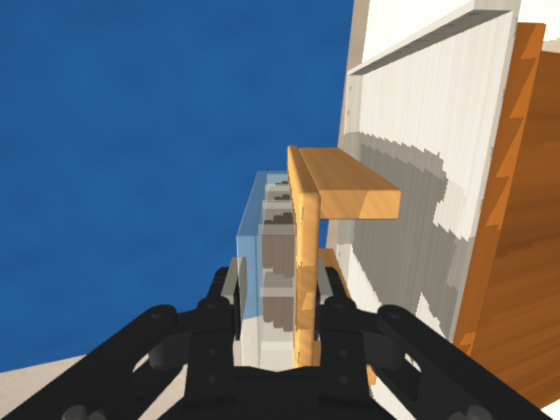

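View pics/t9c.png

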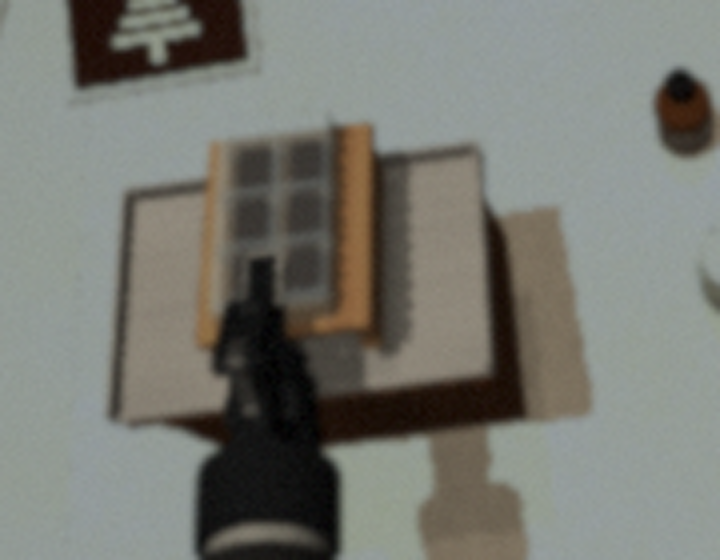

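Run:
```python
from h import *
w=cv2.imread("pics/w9.png"); crop(w,330,0,560,130,3,"pics/w9c.png");crop(w,400,180,560,400,3,"pics/w9d.png")
```

```text
(no output)
```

View pics/w9c.png

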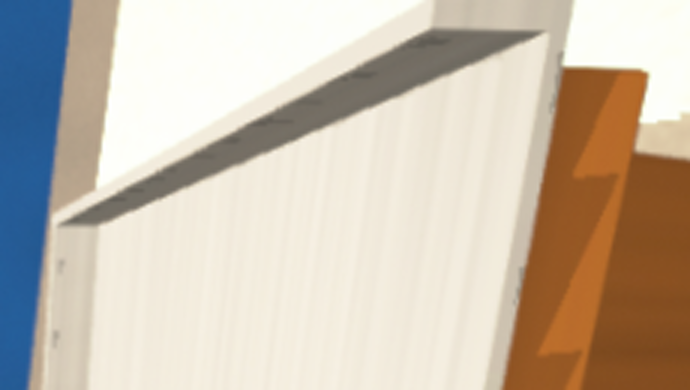

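View pics/w9d.png

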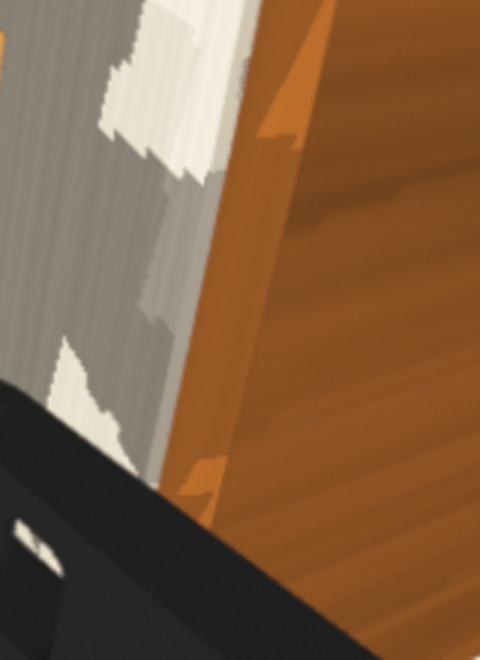

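Run:
```python
from tr import *
W=camera_info("wrist")
pts=[("i",0,.012,473.3,9.3),("i",0,0,512.7,10.7),("i",1,0,363.3,74),("i",1,.012,348.5,74)]
line=[(496.7,116.7),(471.7,243),(451.7,340)]
for w,d in((.112,.162),(.115,.165)):
  for fz in (0,1,2):
    def res(p):
        R=slope(p[2]); o=np.array([p[0],p[1],.235+(p[3] if fz else 0)]); r=[]
        for _,f,z,u,v in pts: r+=list(proj(W,o+R@[f*d,-w,z])[0]-[u,v])
        a=proj(W,o+R@[0,-.112,0])[0];b=proj(W,o+R@[0,.05,0])[0]
        # include curvature by sampling
        ys=np.linspace(-.11,.05,60); L=proj(W,o+np.array([R@[0,y,0] for y in ys]))
        for u,v in line: r.append(np.interp(v,L[:,1],L[:,0])-u)
        return np.array(r)
    f=least_squares(res,(.51,.235,6.4,0)); print(w,fz,f.x.round(4),res(f.x).round(1))
```

```text
t 9.72 pos [0.5792 0.2404 0.2903] j [ 34.8 -20.1 -55.2 -12.7 -26.7 -79.4] F [-0.   0.4 -2.9] open 0.368
0.112 0 [0.5171 0.2364 7.1846 0.    ] [ 1.4  0.   0.6 -0.8  2.8  1.6  2.8  1.6 -2.2 -1.1 -0.6]
0.112 1 [5.1380e-01 2.3750e-01 6.8503e+00 4.8000e-03] [ 0.8 -0.   2.  -0.7  0.6  1.7  0.2  1.7 -1.4 -1.1 -1.2]
0.112 2 [5.1380e-01 2.3750e-01 6.8503e+00 4.8000e-03] [ 0.8 -0.   2.  -0.7  0.6  1.7  0.2  1.7 -1.4 -1.1 -1.2]
0.115 0 [0.5168 0.2394 7.0882 0.    ] [ 1.7  0.   0.9 -0.8  1.9  1.7  2.   1.7 -2.  -1.2 -0.9]
0.115 1 [5.1450e-01 2.4020e-01 6.8587e+00 3.3000e-03] [ 1.3 -0.   1.8 -0.7  0.4  1.8  0.3  1.8 -1.5 -1.2 -1.3]
0.115 2 [5.1450e-01 2.4020e-01 6.8587e+00 3.3000e-03] [ 1.3 -0.   1.8 -0.7  0.4  1.8  0.3  1.8 -1.5 -1.2 -1.3]
```

```bash
sed -i 's/^ot=.*/ot=np.array([.5145,.2385,.235]); yt=6.8/' tr.py
python3 - <<'E'
from tr import *
p,R=tgt(.044,0,.056,ot,yt); print(p,togo(s,p,R))
E
```

```text
t 9.72 pos [0.5792 0.2404 0.2903] j [ 34.8 -20.1 -55.2 -12.7 -26.7 -79.4] F [-0.   0.4 -2.9] open 0.368
[0.57457402 0.24566339 0.2725739 ] (array([-5.7, 18.1,  2.3]), array([-0.05, -0.57, -0.32]))
```

Request:
drive_tool(linear=[[-1,3,0],[-3,7,1],[-5,11,2],[-6,15,2],[-6,17,2],[-6,18,2],[-6,18,2],[-6,18,2]], turn=[[0,-0.2,-0.1],[0,-0.4,-0.2],[0,-0.5,-0.3],[0,-0.5,-0.3],[0,-0.5,-0.3],[0,-0.5,-0.3],[0,-0.5,-0.3],[0,-0.5,-0.3]], grip=[10,10,10,10,10,10,10,10])

```text
time: 10.38
eef_pos: [0.5742, 0.2464, 0.2723]
tool_rot: [[0.118, -0.339, 0.933], [-0.993, -0.041, 0.11], [0.001, -0.94, -0.341]]
force: [-0.1, 1.1, -2.9]
opening: 0.366
```

Run:
```python
from tr import *
p,R=tgt(.044,0,.049,ot,yt); print(p,togo(s,p,R))
im=camera("wrist");cv2.imwrite("pics/w10.png",im[:,:,::-1])
im=camera("scene");cv2.imwrite("pics/s10.png",im[:,:,::-1]);crop(cv2.imread("pics/s10.png"),300,140,440,320,4,"pics/s10c.png")
```

```text
t 10.38 pos [0.5742 0.2464 0.2723] j [ 35.6 -19.1 -57.2 -15.5 -27.  -79.4] F [-0.1  1.1 -2.9] open 0.366
[0.57219672 0.24537992 0.26599605] (array([0.7, 6.7, 0.2]), array([-0.04, -0.05,  0.05]))
```

View pics/w10.png

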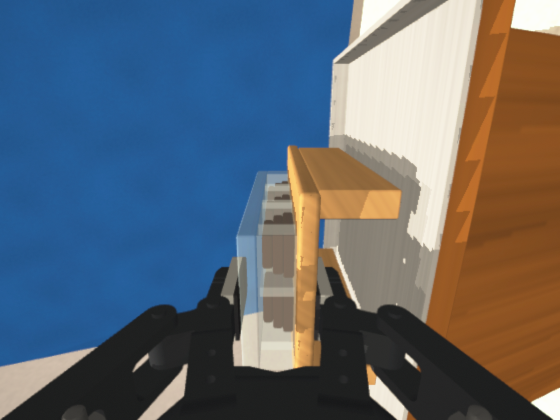

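View pics/s10c.png

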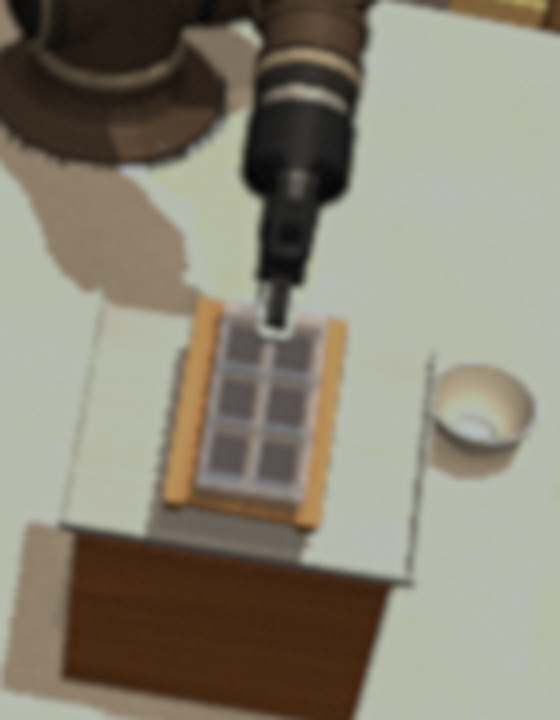

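Request:
drive_tool(linear=[[0,1,0],[0,2,0],[0,3,0],[0,4,0],[0,4,0]], turn=[[0,0,0],[0,0,0],[0,0,0],[0,0,0],[0,0,0]], grip=[10,10,10,10,10])

```text
time: 10.9
eef_pos: [0.5727, 0.2461, 0.268]
tool_rot: [[0.118, -0.339, 0.933], [-0.993, -0.042, 0.11], [0.002, -0.94, -0.342]]
force: [-0.9, -0.8, -3.9]
opening: 0.368
```

Request:
drive_tool(linear=[[0,0.7,0],[0,1.4,0],[0,2,0],[0,2,0]], turn=[[0,0,0],[0,0,0],[0,0,0],[0,0,0]], grip=[10,10,10,10])

```text
time: 11.23
eef_pos: [0.5721, 0.2461, 0.2664]
tool_rot: [[0.118, -0.339, 0.933], [-0.993, -0.042, 0.11], [0.001, -0.94, -0.342]]
force: [-0.5, -0.2, -4.0]
opening: 0.362
```

No contact yet. Continuing in small steps.

Request:
drive_tool(linear=[[0,0.7,0],[0,1.4,0],[0,1.4,0]], turn=[[0,0,0],[0,0,0],[0,0,0]], grip=[10,10,10])

```text
time: 11.48
eef_pos: [0.5718, 0.246, 0.2657]
tool_rot: [[0.118, -0.338, 0.934], [-0.993, -0.041, 0.11], [0.001, -0.94, -0.341]]
force: [0.0, 0.2, -2.5]
opening: 0.368
```

Request:
drive_tool(linear=[[0,0.7,0],[0,1.4,0],[0,1.4,0]], turn=[[0,0,0],[0,0,0],[0,0,0]], grip=[10,10,10])

```text
time: 11.73
eef_pos: [0.5716, 0.246, 0.2653]
tool_rot: [[0.117, -0.337, 0.934], [-0.993, -0.04, 0.11], [0.0, -0.941, -0.34]]
force: [-0.1, -0.3, 0.8]
opening: 0.365
```

Run:
```python
from tr import *
im=camera("wrist");cv2.imwrite("pics/w11.png",im[:,:,::-1])
crop(cv2.imread("pics/w11.png"),300,140,460,300,4,"pics/w11c.png")
```

```text
t 11.73 pos [0.5716 0.246  0.2653] j [ 35.8 -18.9 -58.1 -16.8 -27.2 -79.3] F [-0.1 -0.3  0.8] open 0.365
```

View pics/w11c.png

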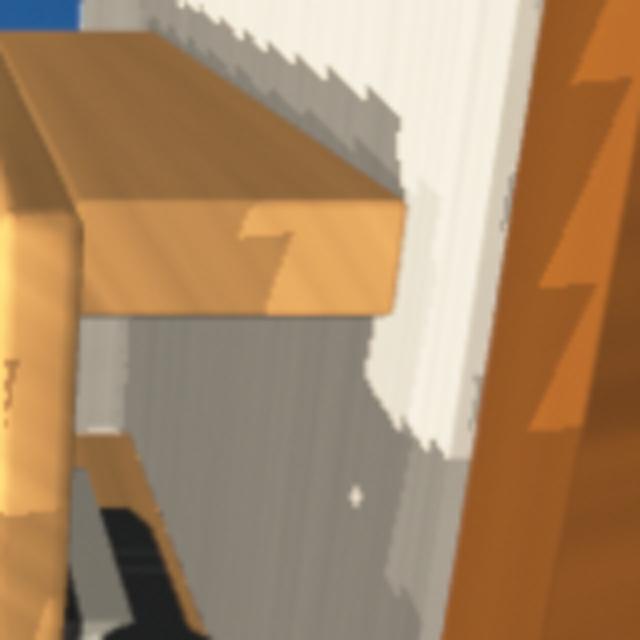

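Request:
drive_tool(linear=[[0,0,0],[0,0,0],[0,0,0],[0,0,0],[0,0,0],[0,0,0]], turn=[[0,0,0],[0,0,0],[0,0,0],[0,0,0],[0,0,0],[0,0,0]], grip=[33,35,38,42,45,45])

```text
time: 12.28
eef_pos: [0.5712, 0.246, 0.2641]
tool_rot: [[0.118, -0.339, 0.933], [-0.993, -0.041, 0.11], [0.001, -0.94, -0.341]]
force: [-0.3, 0.5, 0.3]
opening: 0.527
```

Run:
```python
from tr import *
im=camera("wrist");cv2.imwrite("pics/w12.png",im[:,:,::-1])
```

```text
t 12.28 pos [0.5712 0.246  0.2641] j [ 35.8 -18.9 -58.2 -16.7 -27.2 -79.3] F [-0.3  0.5  0.3] open 0.527
```

View pics/w12.png

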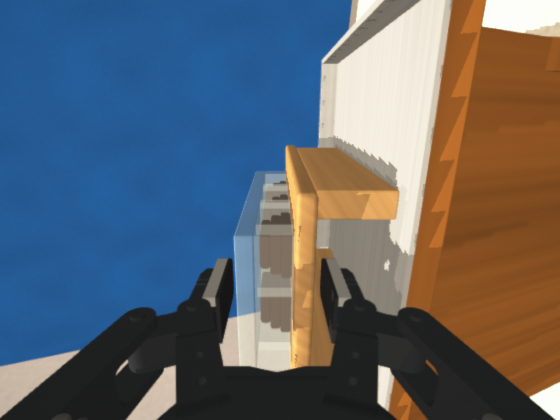

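Request:
drive_tool(linear=[[0,-1,0],[0,-1,-5],[0,-1,-12],[0,-1,-22],[0,-1,-34],[0,-1,-50],[0,-1,-70],[0,-1,-90]], turn=[[0,0,0],[0,0,0],[0,0,0],[0,0,0],[0,0,0],[0,0,0],[0,0,0],[0,0,0]], grip=[45,45,45,45,45,45,45,45])

```text
time: 13.0
eef_pos: [0.4864, 0.2354, 0.2958]
tool_rot: [[0.117, -0.339, 0.933], [-0.993, -0.041, 0.11], [0.001, -0.94, -0.342]]
force: [0.3, 0.0, -0.2]
opening: 0.526
```

Run:
```python
from tr import *
im=camera("wrist");cv2.imwrite("pics/w13.png",im[:,:,::-1])
im=camera("scene");cv2.imwrite("pics/s13.png",im[:,:,::-1]);crop(cv2.imread("pics/s13.png"),300,180,440,320,5,"pics/s13c.png")
im=camera("top");cv2.imwrite("pics/t13.png",im[:,:,::-1]);crop(cv2.imread("pics/t13.png"),100,120,250,260,5,"pics/t13c.png")
```

```text
t 13.0 pos [0.4864 0.2354 0.2958] j [ 43.9 -31.7 -59.1  -2.8 -34.7 -75.5] F [ 0.3  0.  -0.2] open 0.526
```

View pics/w13.png

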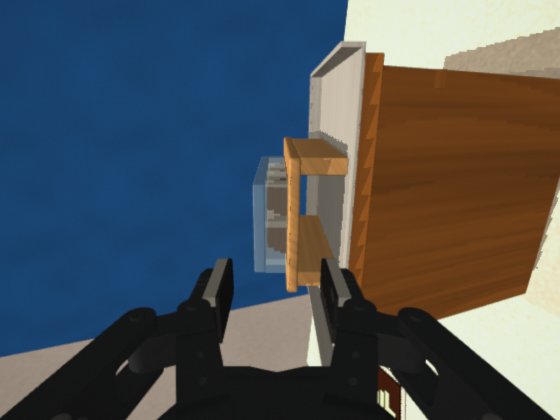

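View pics/s13c.png

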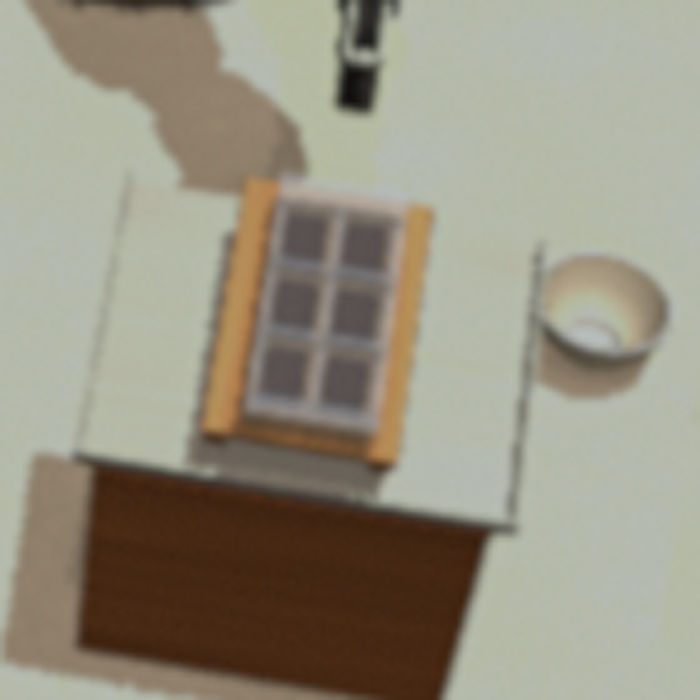

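View pics/t13c.png

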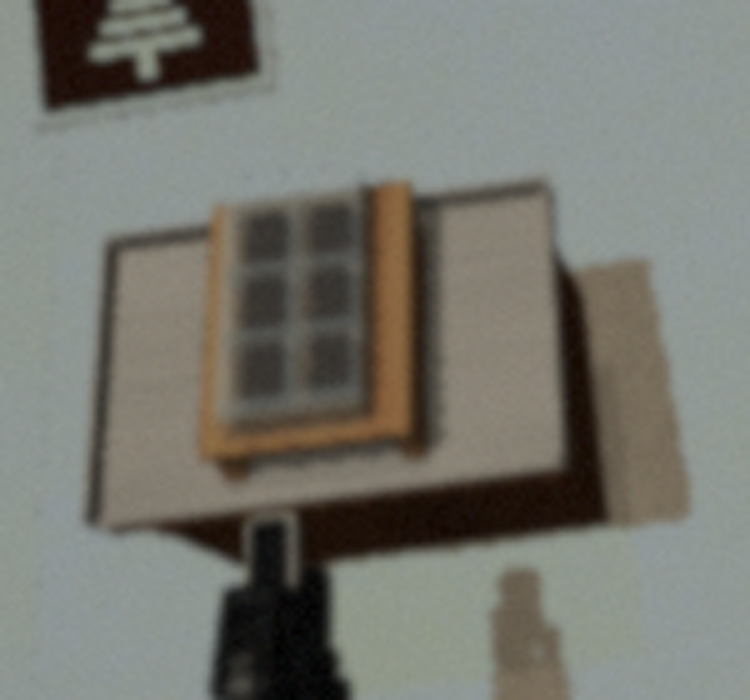

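```bash
cat >> tr.py <<'E'
def above(x,y,z,yaw):
    R=slope(yaw); return ot+slope(yt)@np.array([x,y,z]), np.c_[-R[:,0],R[:,1],-R[:,2]]
E
python3 - <<'E'
from tr import *
T=camera_info("top");S=camera_info("scene")
from fitb import m
top=m({"FL":(230,205),"FR":(362,187),"NR":(368,408),"NL":(222,421)},[100,120],5)
sc=m({"NR":(282,178),"NL":(408,200),"FL":(378,434),"FR":(246,410)},[300,180],5)
def fit(obs,free=True):
    R0=slope(yt)
    def res(p):
        R=slope(p[2]);o=ot+R0@[p[0],p[1],.064]
        q={"FL":[.067,.0335,0],"FR":[.067,-.0335,0],"NR":[-.067,-.0335,0],"NL":[-.067,.0335,0]}
        return np.concatenate([proj(C,o+R@np.array(q[k]))[0]-uv for C,ob in obs for k,uv in ob.items()])
    s=least_squares(res,(.083,0,6.8)); return s.x, res(s.x).round(1)
for o in ([(T,top)],[(S,sc)],[(T,top),(S,sc)]): print(*fit(o))
R0=slope(yt); print("expected from grasp", R0.T@(np.array([.5714,.246,.265])-ot)+[.0387,.0019,0])
p,R=above(.083,.003,.064+.1,6.5); print(p,togo(s,p,R))
p=np.array([.50,.24,.42]);print(togo(s,p,R))
E
```

```text
t 13.15 pos [0.4866 0.2365 0.2973] j [ 44.  -31.8 -59.1  -3.  -34.5 -75.6] F [-0.   0.5  0.2] open 0.53
[ 6.85586008e-02 -4.21357231e-03  7.31954088e+00] [-0.5 -1.6  0.5 -2.1  0.   0.7 -0.1  2.5]
[ 8.19827246e-02 -1.55869456e-03  6.49327592e+00] [-0.1 -0.5  0.5 -0.9  0.1  0.4 -0.5  0.8]
[ 7.55951228e-02 -2.48180643e-03  6.98272947e+00] [-1.  -3.9 -0.  -4.2 -0.9 -1.7 -0.9 -0.2 -0.4 -2.6  0.2 -3.2  0.3 -2.1
 -0.3 -1.5]
expected from grasp [0.08236626 0.00261006 0.04781855]
[0.64728735 0.25735519 0.36072192] (array([  -1.6, -114.6,  130.9]), array([-69.31,  69.63,  69.54]))
(array([  -2. , -120. ,  -28.7]), array([-69.31,  69.63,  69.54]))
```

Request:
drive_tool(linear=[[0,-10,-15],[0,-30,-30],[0,-50,-30],[0,-70,-30],[0,-90,-30],[0,-110,-30],[0,-125,-30],[0,-130,-30]], turn=[[0,0,0],[-3,3,3],[-7,7,7],[-11,11,11],[-15,15,15],[-19,19,19],[-23,23,23],[-27,27,27]], grip=[85,85,85,85,85,85,85,85])

```text
time: 13.82
eef_pos: [0.5046, 0.2388, 0.4309]
tool_rot: [[-0.469, -0.618, 0.631], [-0.874, 0.425, -0.234], [-0.123, -0.661, -0.74]]
force: [0.3, 0.6, 0.0]
opening: 0.994
```

Run:
```python
from tr import *
p,R=above(.083,.0,.064+.1,6.6); print(p,togo(s,p,R))
p=np.array([.56,.24,.42]);print(togo(s,p,R))
```

```text
t 13.82 pos [0.5046 0.2388 0.4309] j [ 44.1  -5.9  -1.3  73.1 -37.4 -22.3] F [0.3 0.6 0. ] open 0.994
[0.64764257 0.25437629 0.36072192] (array([-72.1, -35.4, 138.5]), array([-43.97,  44.22,  43.97]))
(array([-25.7, -26.5,  42.7]), array([-43.97,  44.22,  43.97]))
```

Request:
drive_tool(linear=[[-4,-4,5],[-8,-8,10],[-13,-13,15],[-17,-17,20],[-20,-20,25],[-23,-23,30],[-25,-26,36],[-26,-26,42]], turn=[[-4,4,4],[-8,8,8],[-12,12,12],[-16,16,16],[-20,20,20],[-24,24,24],[-28,28,28],[-32,32,32]], grip=[85,85,85,85,85,85,85,85])

```text
time: 14.48
eef_pos: [0.5525, 0.2344, 0.3891]
tool_rot: [[-0.931, -0.361, -0.056], [-0.346, 0.921, -0.181], [0.117, -0.15, -0.982]]
force: [-0.7, -0.3, 0.2]
opening: 0.992
```

Run:
```python
from tr import *
p,R=above(.083,.0,.064+.1,6.6); print(p,togo(s,p,R))
```

```text
t 14.48 pos [0.5525 0.2344 0.3891] j [ 26.8  28.4  46.4 115.6  -7.9   6.5] F [-0.7 -0.3  0.2] open 0.992
[0.64764257 0.25437629 0.36072192] (array([-98.8, -11.6,  19. ]), array([-11.77,  14.24,  12.41]))
```

Request:
drive_tool(linear=[[-16,-2,2],[-34,-4,5],[-52,-6,8],[-70,-8,11],[-85,-10,14],[-98,-11,17],[-98,-11,19],[-98,-11,19]], turn=[[-1,1,1],[-3,4,3.5],[-5,6,5.5],[-7,8,7.5],[-9,10.5,9.5],[-11,13,11.5],[-11.8,14.2,12.4],[-11.8,14.2,12.4]], grip=[85,85,85,85,85,85,85,85])

```text
time: 15.15
eef_pos: [0.5874, 0.2352, 0.2849]
tool_rot: [[-0.947, -0.114, -0.301], [-0.111, 0.993, -0.028], [0.302, 0.007, -0.953]]
force: [0.4, -0.6, 0.2]
opening: 0.998
```

Run:
```python
from tr import *
p,R=above(.083,.0,.064+.1,6.6); print(p,togo(s,p,R)); print(s["tool_rot"].round(3).tolist())
im=camera("wrist");cv2.imwrite("pics/w14.png",im[:,:,::-1])
W=camera_info("wrist");R=slope(6.6)
for n,q in dict(FL=[.067,.0335,0],FR=[.067,-.0335,0],NR=[-.067,-.0335,0],NL=[-.067,.0335,0]).items(): print(n,proj(W,ot+slope(yt)@[.083,0,.064]+R@q)[0].round(1))
```

```text
t 15.15 pos [0.5874 0.2352 0.2849] j [ 19.8  38.1  46.8 115.7   4.3  12.5] F [ 0.4 -0.6  0.2] open 0.998
[0.64764257 0.25437629 0.36072192] (array([-36.3,  12.8, -90.9]), array([0.4 , 2.43, 0.07]))
[[-0.947, -0.114, -0.301], [-0.111, 0.993, -0.028], [0.302, 0.007, -0.953]]
FL [342.4 395. ]
FR [242.3 395.4]
NR [232.6 206.5]
NL [364.1 206.7]
```

View pics/w14.png

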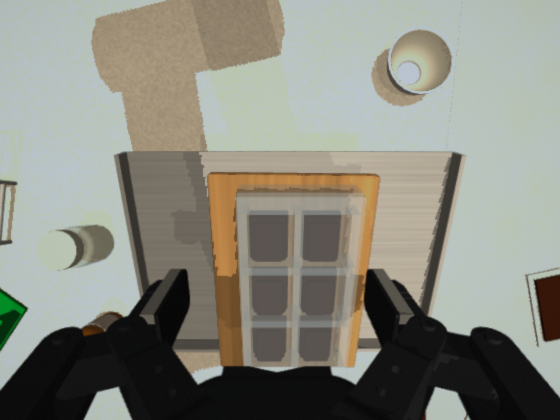

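```bash
cat > kin.py <<'E'
from h import *
D=[([70.015,7.241,-2.328,80.523,0,90],[.17928,.49300,.23052]),
([50.1,-41.4,-33.7,63.2,-18.4,96.6],[.2819,.1919,.3284]),
([-14.1,-54.6,-49.4,40.8,20.1,69.5],[.3692,.0116,.3239]),
([-58.3,-26.6,-51.7,11.4,54.0,59.2],[.4468,-.2683,.3072]),
([-51.9,-20.4,-54.9,-3.4,48.6,65.6],[.499,-.2777,.2744]),
([-45.6,-13.5,-54.6,-13.2,42.7,70.3],[.5568,-.2822,.2528]),
([-42.2,-16.4,-41.8,1,39.7,78.6],[.592,-.282,.3649]),
([-18.2,-33,-48.3,5.8,17.6,44.2],[.5674,-.0922,.3921]),
([1.3,-35.2,-49.4,6,-.6,-44.9],[.5669,.0102,.3917]),
([24.1,-31.1,-47.6,4.4,-16.4,-83.6],[.5676,.1619,.3926]),
([34.8,-20.1,-55.2,-12.7,-26.7,-79.4],[.5792,.2404,.2903]),
([35.8,-18.9,-58.2,-16.7,-27.2,-79.3],[.5712,.246,.2641]),
([44,-31.8,-59.1,-3,-34.5,-75.6],[.4866,.2365,.2973]),
([44.1,-5.9,-1.3,73.1,-37.4,-22.3],[.5046,.2388,.4309]),
([26.8,28.4,46.4,115.6,-7.9,6.5],[.5525,.2344,.3891]),
([19.8,38.1,46.8,115.7,4.3,12.5],[.5874,.2352,.2849])]
def fk(q,p):
    q=np.radians(q); a,z0,L1,f1,L2,f2,e,d=p
    t2=q[1]+f1; t3=q[1]-q[2]+f2; t4=q[1]-q[2]+q[3]
    r=a+L1*np.sin(t2)+L2*np.cos(t3)+e*np.cos(t4); z=z0+L1*np.cos(t2)-L2*np.sin(t3)-e*np.sin(t4)
    # tool dir: yaw j5 in frame pitched
    b=q[4]; dr=np.cos(b)*np.cos(t4); dz=-np.cos(b)*np.sin(t4); dt=np.sin(b)
    r+=d*dr; z+=d*dz; t=d*dt
    c,s=np.cos(q[0]),np.sin(q[0]); return np.array([c*r-s*t,s*r+c*t,z])
def fitk():
    f=lambda p:np.concatenate([fk(q,p)-x for q,x in D])
    best=None
    for f1 in(-.5,0,.5):
        for f2 in (-1,0,1):
            for z0 in (.1,.2):
                s=least_squares(f,[0,z0,.3,f1,.3,f2,.08,.2],loss="soft_l1",f_scale=.003)
                if best is None or s.cost<best.cost: best=s
    return best.x,f(best.x)
E
python3 - <<'E'
from kin import *
p,r=fitk(); print(p.round(4)); print((r.reshape(-1,3)*1000).round(1).tolist())
np.save("kin.npy",p)
from tr import *
print("TCP in tray frame",slope(yt).T@(s["eef_pos"]-ot))
E
```

```text
[-2.000e-04  1.435e-01  5.311e-01  3.000e-04  4.582e-01 -1.748e-01
  1.480e-01  2.955e-01]
[[-0.0, -0.2, -0.1], [-0.0, -0.2, -0.1], [-0.0, 0.4, -0.1], [0.0, -0.2, 0.6], [-0.0, 0.6, -0.4], [-0.0, 0.0, -0.3], [0.1, -0.0, -0.3], [-0.0, -0.3, -0.0], [0.1, -0.4, -0.7], [-0.4, 0.4, 0.0], [0.3, 0.6, 0.7], [0.1, -0.5, -0.1], [-0.2, 0.5, 0.4], [0.2, 0.5, 0.4], [0.3, -0.7, -0.1], [-0.1, -0.2, 0.1]]
t 15.2 pos [0.587  0.2357 0.2858] j [ 19.9  38.1  46.8 115.7   4.3  12.5] F [-0.8  0.9 -0.4] open 0.996
TCP in tray frame [ 0.04999034 -0.01139719  0.07223368]
```

```bash
cat >> kin.py <<'E'
KP=np.load("kin.npy") if __import__("os").path.exists("kin.npy") else None
LO=np.array([-155.77,-54.66,-72.52,-102.08,-83.92]);HI=np.array([155.77,111.73,77.12,115.82,84.16])
def zdir(q):
    q=np.radians(q);t4=q[1]-q[2]+q[3];b=q[4];dr=np.cos(b)*np.cos(t4);dz=-np.cos(b)*np.sin(t4);dt=np.sin(b)
    c,s=np.cos(q[0]),np.sin(q[0]);return np.array([c*dr-s*dt,s*dr+c*dt,dz])
def ik(x,z,q0):
    f=lambda q:np.r_[(fk(q,KP)-x)*1000,(zdir(q)-z)*200]
    s=least_squares(f,np.clip(q0,LO+.01,HI-.01),bounds=(LO,HI)); return s.x,np.linalg.norm(f(s.x))
E
python3 - <<'E'
from tr import *
from kin import *
R=slope(yt); q0=s["joint_pos"][:5]
for gx in (.06,.083,.105):
  for h in (.05,.10,.16):
    for a in (0,10,15,20):
      Rz=slope(6.6); aa=np.radians(20-a)
      # tool z = -(n tilted): a = tilt from vertical
      yaw=np.radians(6.6); zt=-np.array([np.sin(np.radians(a))*np.cos(yaw),np.sin(np.radians(a))*np.sin(yaw),np.cos(np.radians(a))])
      q,e=ik(ot+R@[gx,0,h],zt,q0); print(gx,h,a,q.round(0),e.round(1))
E
```

```text
t 15.2 pos [0.587  0.2357 0.2858] j [ 19.9  38.1  46.8 115.7   4.3  12.5] F [-0.8  0.9 -0.4] open 0.996
0.06 0.05 0 [23. 20. 18. 88.  0.] 0.0
0.06 0.05 10 [ 22.  30.  31. 101.   3.] 0.0
0.06 0.05 15 [ 21.  35.  39. 109.   4.] 0.0
0.06 0.05 20 [ 21.  40.  47. 116.   5.] 0.7
0.06 0.1 0 [22. 24. 29. 95.  0.] 0.0
0.06 0.1 10 [ 21.  34.  45. 111.   3.] 0.0
0.06 0.1 15 [ 21.  38.  51. 116.   4.] 6.1
0.06 0.1 20 [ 20.  38.  50. 116.   5.] 21.2
0.06 0.16 0 [ 22.  30.  46. 106.   0.] 0.0
0.06 0.16 10 [ 21.  37.  57. 116.   3.] 15.9
0.06 0.16 15 [ 20.  37.  56. 116.   4.] 31.0
0.06 0.16 20 [ 20.  37.  55. 116.   5.] 46.1
0.083 0.05 0 [22. 23. 21. 88.  0.] 0.0
0.083 0.05 10 [ 21.  32.  35. 102.   3.] 0.0
0.083 0.05 15 [ 21.  38.  43. 110.   4.] 0.0
0.083 0.05 20 [ 20.  43.  50. 116.   5.] 4.2
0.083 0.1 0 [22. 26. 32. 96. -0.] 0.0
0.083 0.1 10 [ 21.  38.  50. 112.   2.] 0.0
0.083 0.1 15 [ 20.  41.  54. 116.   4.] 9.3
0.083 0.1 20 [ 20.  41.  53. 116.   5.] 24.5
0.083 0.16 0 [ 21.  33.  50. 107.  -0.] 0.0
0.083 0.16 10 [ 20.  39.  60. 116.   2.] 18.8
0.083 0.16 15 [ 20.  39.  59. 116.   4.] 34.0
0.083 0.16 20 [ 19.  39.  58. 116.   5.] 49.0
0.105 0.05 0 [22. 25. 23. 88.  0.] 0.0
0.105 0.05 10 [ 21.  35.  39. 103.   2.] 0.0
0.105 0.05 15 [ 20.  41.  48. 111.   4.] 0.0
0.105 0.05 20 [ 20.  45.  53. 116.   5.] 8.0
0.105 0.1 0 [21. 29. 35. 96.  0.] 0.0
0.105 0.1 10 [ 20.  41.  56. 114.   2.] 0.0
0.105 0.1 15 [ 20.  43.  57. 116.   4.] 12.7
0.105 0.1 20 [ 20.  43.  56. 116.   5.] 27.9
0.105 0.16 0 [ 21.  36.  55. 109.  -0.] 0.0
0.105 0.16 10 [ 20.  41.  63. 116.   2.] 22.0
0.105 0.16 15 [ 20.  41.  62. 116.   4.] 37.2
0.105 0.16 20 [ 19.  41.  61. 116.   5.] 52.2
```

Run:
```python
from tr import *
W=camera_info("wrist")
for op,dzs in ((.0427,(0,-.008,-.013)),):
  for dz in dzs:
    for x in(.011,-.011): print(dz,x,proj(W,s["eef_pos"]+s["tool_rot"]@[x,op,dz])[0].round(1))
for dz in (0,-.004,-.008): print("w5 open38",[ (proj(W,s["eef_pos"]+s["tool_rot"]@[x,.019,dz])[0]).round(1).tolist() for x in(.011,-.011)])
# current mould observation: near edge (237,192)-(365,197)
R=slope(6.6)
for q in([-.067,-.0335,.064],[-.067,.0335,.064],[-.067,-.0335,.040],[-.067,.0335,.040],[-.073,.05,.040],[-.073,-.05,.04]): print(q,proj(W,ot+slope(yt)@[.083,0,0]+R@q)[0].round(1))
crop(cv2.imread("pics/w14.png"),190,150,400,380,3,"pics/w14c.png")
```

```text
t 15.2 pos [0.587  0.2357 0.2858] j [ 19.9  38.1  46.8 115.7   4.3  12.5] F [-0.8  0.9 -0.4] open 0.996
0 0.011 [359.2 254.1]
0 -0.011 [355.6 291.4]
-0.008 0.011 [363.3 261.4]
-0.008 -0.011 [359.4 300.1]
-0.013 0.011 [366.2 266.3]
-0.013 -0.011 [361.9 306. ]
w5 open38 [[312.9, 254.1], [311.3, 291.4]]
w5 open38 [[313.8, 257.7], [312.1, 295.7]]
w5 open38 [[314.8, 261.4], [313.0, 300.2]]
[-0.067, -0.0335, 0.064] [232.4 206.5]
[-0.067, 0.0335, 0.064] [364.  206.7]
[-0.067, -0.0335, 0.04] [237.7 192.5]
[-0.067, 0.0335, 0.04] [352.8 192.8]
[-0.073, 0.05, 0.04] [382.1 182.9]
[-0.073, -0.05, 0.04] [208.6 182.5]
```

View pics/w14c.png

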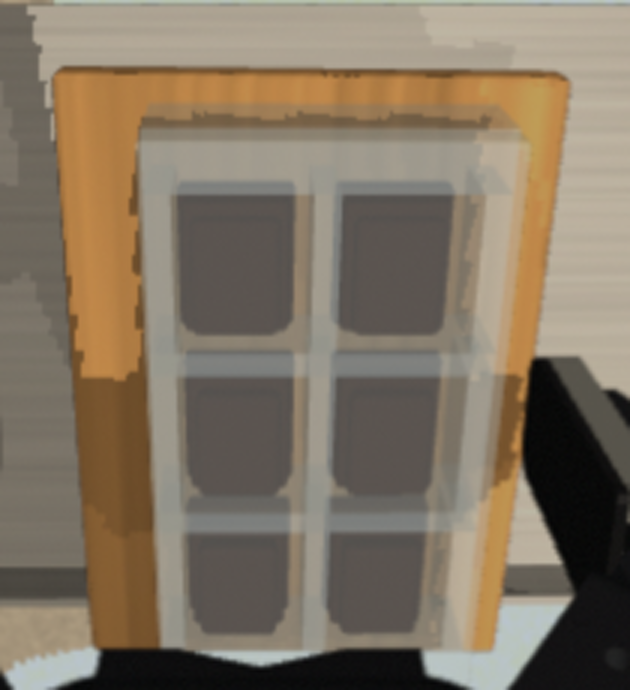

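```bash
cat >> tr.py <<'E'
def tilt(a,yaw):
    a=np.radians(a);w=np.radians(yaw); h=np.array([np.cos(w),np.sin(w),0]); n=np.sin(a)*h+np.cos(a)*np.array([0,0,1.])
    y=np.array([-np.sin(w),np.cos(w),0]); x=np.cross(y,-n); return np.c_[x,y,-n]
def tp(x,y,z): return ot+slope(yt)@np.array([x,y,z])
E
python3 - <<'E'
from tr import *
R=tilt(6,6.6)
print(tp(.078,.0015,.095),togo(s,tp(.078,.0015,.095),R)); print(togo(s,tp(.078,.0015,.041),R))
E
```

```text
t 15.2 pos [0.587  0.2357 0.2858] j [ 19.9  38.1  46.8 115.7   4.3  12.5] F [-0.8  0.9 -0.4] open 0.996
[0.61936617 0.25251516 0.29759323] (array([-29. ,  13.1, -21.4]), array([  0.38, -11.5 ,   0.12]))
(array([-26.6,  12.7,  32.5]), array([  0.38, -11.5 ,   0.12]))
```

Request:
drive_tool(linear=[[-3,2,-5],[-8,4,-10],[-14,7,-16],[-20,10,-20],[-26,13,-21],[-29,13,-21],[-29,13,-21]], turn=[[0,-2,0],[0,-4,0],[0,-7,0],[0.2,-10,0],[0.4,-11.5,0.1],[0.4,-11.5,0.1],[0.4,-11.5,0.1]], grip=[85,85,85,85,85,85,85])

```text
time: 15.78
eef_pos: [0.6184, 0.2535, 0.3017]
tool_rot: [[-0.988, -0.117, -0.098], [-0.117, 0.993, -0.01], [0.098, 0.001, -0.995]]
force: [0.6, -0.3, -0.9]
opening: 0.994
```

Run:
```python
from tr import *
R=tilt(6,6.6)
print(togo(s,tp(.078,.0015,.095),R)); print(togo(s,tp(.078,.0015,.041),R))
im=camera("wrist");cv2.imwrite("pics/w15.png",im[:,:,::-1])
W=camera_info("wrist")
for q in([-.067,-.0335,.064],[-.067,.0335,.064],[.067,-.0335,.064],[.067,.0335,.064]): print(proj(W,tp(.078,.0015,0)+slope(6.6)@q)[0].round(1))
```

```text
t 15.78 pos [0.6184 0.2535 0.3017] j [ 21.6  31.3  39.7 103.9   1.5  14.8] F [ 0.6 -0.3 -0.9] open 0.994
(array([-1.3, -1.1,  4. ]), array([0.07, 0.37, 0.15]))
(array([12.1, -1.2, 56.3]), array([0.07, 0.37, 0.15]))
[207.6 130.2]
[340.6 130.6]
[228.9 309.2]
[319.6 309.4]
```

View pics/w15.png

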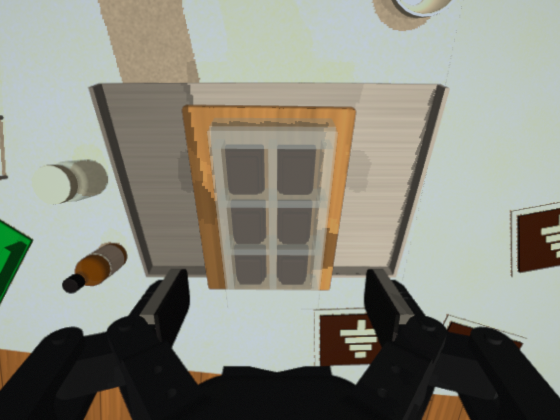

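Run:
```python
from tr import *
crop(cv2.imread("pics/w15.png"),170,90,370,310,3,"pics/w15c.png")
W=camera_info("wrist"); print(s["time"],s["eef_pos"])
for q in([-.073,-.05,.04],[.073,-.05,.04],[.073,.05,.04]): print(proj(W,tp(.078,.0,0)+slope(6.6)@q)[0].round(1))
```

```text
t 15.83 pos [0.6184 0.2533 0.3009] j [ 21.6  31.3  39.7 103.9   1.5  14.8] F [-0.7  0.4 -0. ] open 0.995
15.8333 [0.61841693 0.25329448 0.30093721]
[182.4 106.3]
[211.2 290.4]
[334.  290.7]
```

View pics/w15c.png

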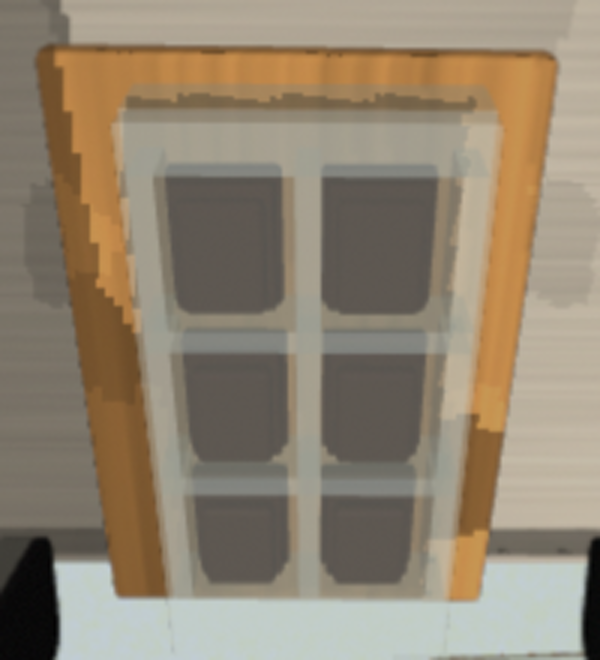

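Request:
drive_tool(linear=[[2,-1.5,8],[4,-1.5,18],[6.5,-1.5,29],[8.5,-1.5,39],[10,-1.5,47],[11.5,-1.5,52],[12,-1.5,55],[12,-1.5,55]], turn=[[0,0.3,0.2],[0,0.3,0.2],[0,0.3,0.2],[0,0.3,0.2],[0,0.3,0.2],[0,0.3,0.2],[0,0.3,0.2],[0,0.3,0.2]], grip=[85,85,85,85,85,85,85,85])

```text
time: 16.5
eef_pos: [0.6014, 0.2494, 0.2461]
tool_rot: [[-0.988, -0.112, -0.106], [-0.112, 0.994, -0.012], [0.107, 0.0, -0.994]]
force: [-0.3, 0.4, 0.2]
opening: 0.997
```

Run:
```python
from tr import *
R=tilt(6,6.6)
print(togo(s,tp(.078,.0015,.041),R))
im=camera("wrist");cv2.imwrite("pics/w16.png",im[:,:,::-1])
im=camera("scene");cv2.imwrite("pics/s16.png",im[:,:,::-1]);crop(cv2.imread("pics/s16.png"),300,120,440,310,4,"pics/s16c.png")
```

```text
t 16.5 pos [0.6014 0.2494 0.2461] j [21.8 27.3 26.3 94.9  1.6 15.2] F [-0.3  0.4  0.2] open 0.997
(array([ 0.4,  1. , -0.8]), array([ 0.04, -0.12, -0.15]))
```

View pics/w16.png

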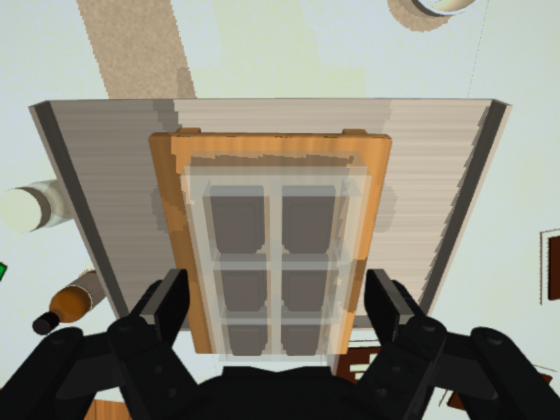

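View pics/s16c.png

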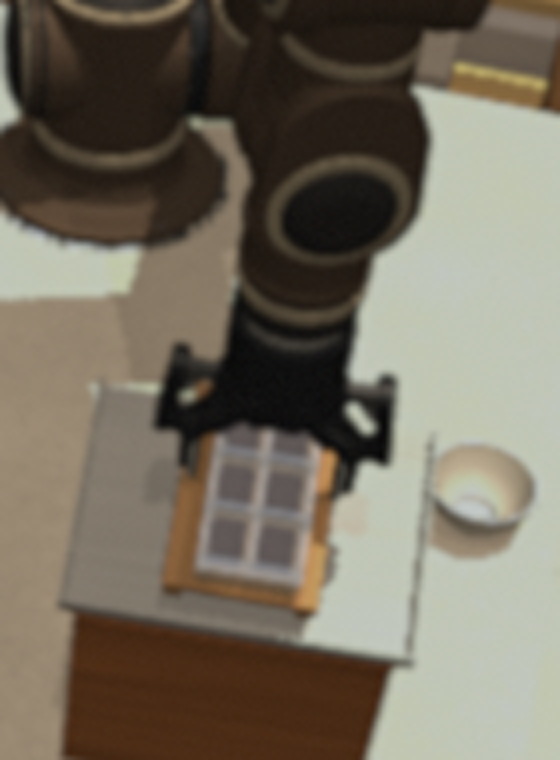

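Request:
drive_tool(linear=[[0,-0.5,0],[0,-0.7,0],[0,-0.7,0],[0,-0.7,0],[0,-0.7,0],[0,-0.7,0]], turn=[[0,0,0.5],[0,0,0.6],[0,0,0.6],[0,0,0.6],[0,0,0.6],[0,0,0.6]], grip=[85,80,76,73,71,70])

```text
time: 17.1
eef_pos: [0.6017, 0.2488, 0.2468]
tool_rot: [[-0.989, -0.102, -0.105], [-0.101, 0.995, -0.011], [0.105, -0.0, -0.994]]
force: [-0.1, 0.6, 0.0]
opening: 0.824
```

Request:
drive_tool(linear=[[0,0,0],[0,0,0],[0,0,0],[0,0,0],[0,0,0]], turn=[[0,0,0],[0,0,0],[0,0,0],[0,0,0],[0,0,0]], grip=[68.5,67,60,55,50])

```text
time: 17.52
eef_pos: [0.6018, 0.2489, 0.2473]
tool_rot: [[-0.989, -0.102, -0.104], [-0.101, 0.995, -0.011], [0.104, -0.0, -0.995]]
force: [0.4, 0.3, 3.9]
opening: 0.771
```

Run:
```python
from tr import *
im=camera("wrist");cv2.imwrite("pics/w17.png",im[:,:,::-1])
n=slope(yt)[:,2]; print("n in tool",s["tool_rot"].T@n)
```

```text
t 17.52 pos [0.6018 0.2489 0.2473] j [21.7 27.2 26.3 94.9  1.6 15.8] F [0.4 0.3 3.9] open 0.771
n in tool [-0.24218574  0.0056089  -0.97021369]
```

View pics/w17.png

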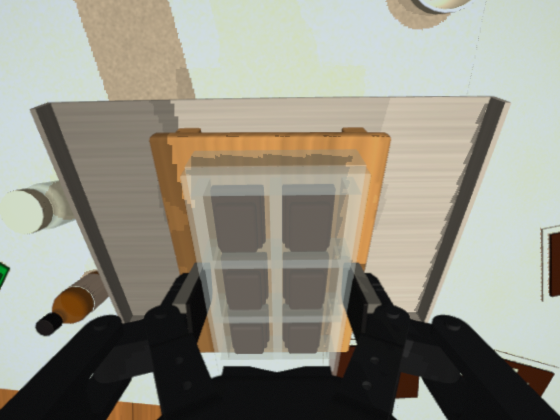

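Request:
drive_tool(linear=[[-0.2,0,-1],[-0.5,0,-2],[-0.7,0,-3],[-1,0,-4],[-1.2,0,-5],[-1.5,0,-6],[-1.7,0,-7],[-2,0,-8]], turn=[[0,0,0],[0,0,0],[0,0,0],[0,0,0],[0,0,0],[0,0,0],[0,0,0],[0,0,0]], grip=[50,50,50,50,50,50,50,50])

```text
time: 18.23
eef_pos: [0.6045, 0.2491, 0.2545]
tool_rot: [[-0.989, -0.102, -0.105], [-0.101, 0.995, -0.011], [0.105, -0.0, -0.994]]
force: [0.2, 0.1, -1.8]
opening: 0.768
```

Run:
```python
from tr import *
im=camera("wrist");cv2.imwrite("pics/w18.png",im[:,:,::-1])
im=camera("scene");cv2.imwrite("pics/s18.png",im[:,:,::-1]);crop(cv2.imread("pics/s18.png"),320,210,410,290,7,"pics/s18c.png")
```

```text
t 18.23 pos [0.6045 0.2491 0.2545] j [21.7 27.8 28.2 96.2  1.6 15.7] F [ 0.2  0.1 -1.8] open 0.768
```

View pics/w18.png

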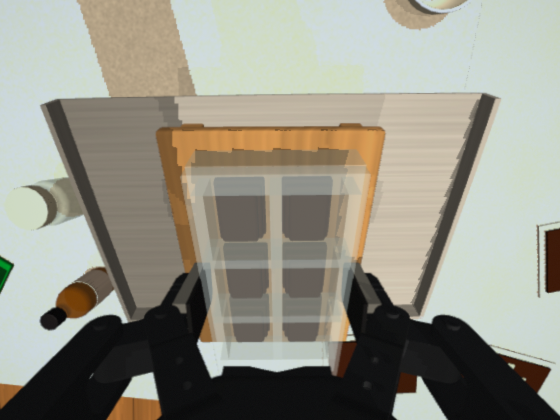

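View pics/s18c.png

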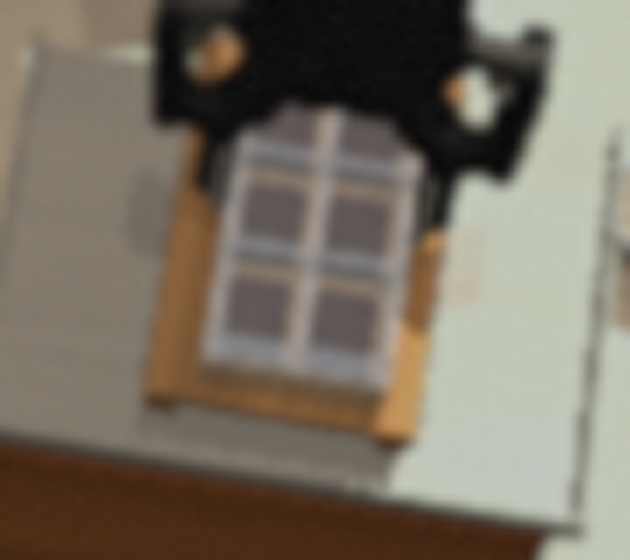

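Request:
drive_tool(linear=[[-0.5,0,-2],[-1.2,0,-5],[-2,0,-8],[-3,0,-12],[-4,0,-16],[-5,0,-20],[-6,0,-25],[-7.5,0,-30]], turn=[[0,0,0],[0,0,0],[0,0,0],[0,0,0],[0,0,0],[0,0,0],[0,0,0],[0,0,0]], grip=[50,50,50,50,50,50,50,50])

```text
time: 19.0
eef_pos: [0.6152, 0.2502, 0.2841]
tool_rot: [[-0.989, -0.102, -0.105], [-0.101, 0.995, -0.011], [0.105, -0.0, -0.994]]
force: [-0.2, -0.0, -1.4]
opening: 0.766
```

Run:
```python
from tr import *
im=camera("wrist");cv2.imwrite("pics/w19.png",im[:,:,::-1])
im=camera("scene");cv2.imwrite("pics/s19.png",im[:,:,::-1]);crop(cv2.imread("pics/s19.png"),320,190,410,290,7,"pics/s19c.png")
```

```text
t 19.0 pos [0.6152 0.2502 0.2841] j [ 21.4  30.2  35.7 101.3   1.6  15.5] F [-0.2 -0.  -1.4] open 0.766
```

View pics/w19.png

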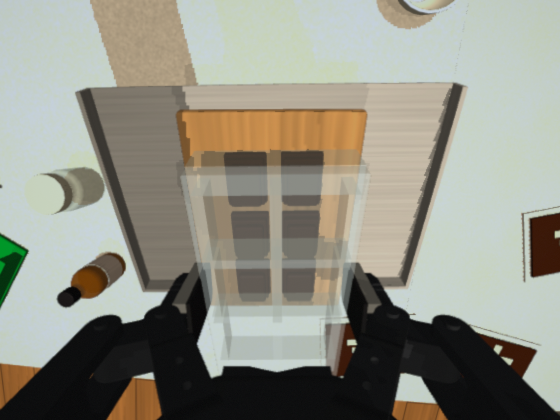

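View pics/s19c.png

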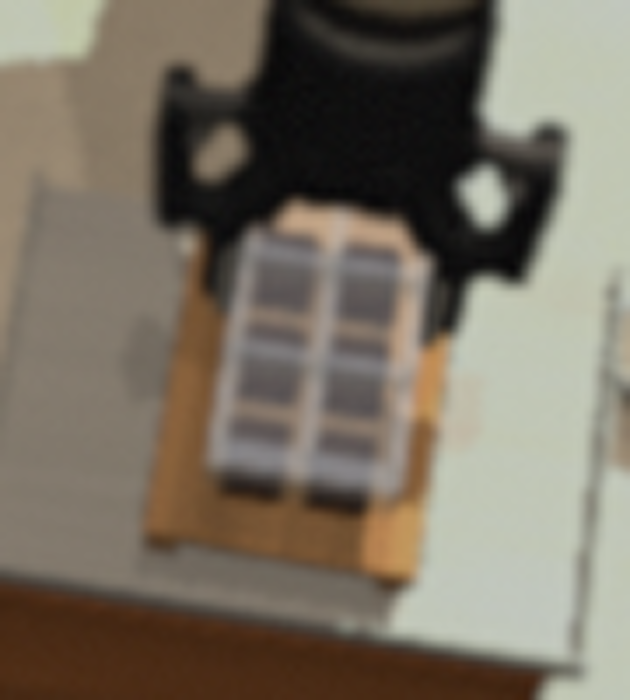

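Run:
```python
from tr import *
from kin import *
R=slope(yt); g=np.array([.6018,.2489,.2473]); t=R.T@(g-ot); print("TCP at grasp in tray",t)
off=t-np.array([.078,.0015,.040]); print("TCP rel. mould bottom centre",off)
yawm=6.0
for yw in (0,10):
  c=np.array([.40,-.02,0.]);w=np.radians(yw);Rm=np.array([[np.cos(w),-np.sin(w),0],[np.sin(w),np.cos(w),0],[0,0,1]])
  Rt=tilt(-14,yw)
  P=c+Rm@off
  for h in(.003,.15): 
    q,e=ik(P+[0,0,h],Rt[:,2],[0,10,0,80,0]); print(yw,P+[0,0,h],q.round(1),e.round(2))
  print(togo(s,P+[0,0,.15],Rt))
up=s["eef_pos"]+[0,0,.09]; q,e=ik(up,s["tool_rot"][:,2],s["joint_pos"][:5]);print("up",q.round(1),e); print(togo(s,up,s["tool_rot"]))
```

```text
t 19.1 pos [0.6156 0.2503 0.2844] j [ 21.4  30.2  35.8 101.3   1.6  15.5] F [-0.3 -0.3 -0.6] open 0.77
TCP at grasp in tray [ 7.84083810e-02 -9.82514885e-06  4.16277034e-02]
TCP rel. mould bottom centre [ 0.00040838 -0.00150983  0.0016277 ]
0 [ 0.40040838 -0.02150983  0.0046277 ] [ -3.7 -11.1 -51.2  35.9   0.9] 0.0
0 [ 0.40040838 -0.02150983  0.1516277 ] [ -3.7 -17.4 -36.   57.5   0.9] 0.0
(array([ 226.7, -248.5,  157.1]), array([  0.41, -19.95,   5.86]))
10 [ 0.40066436 -0.02141597  0.0046277 ] [ -5.8 -10.7 -50.9  36.4   3.8] 0.0
10 [ 0.40066436 -0.02141597  0.1516277 ] [ -5.8 -17.  -35.7  57.8   3.8] 0.0
(array([ 226.4, -248.5,  157.1]), array([ -0.29, -19.96,  -4.17]))
up [ 21.4  35.3  56.6 115.8   1.6] 4.634278707387953
(array([  9.4,   0. , -89.5]), array([0., 0., 0.]))
```

Request:
drive_tool(linear=[[1,0,-8],[2,0,-18],[3,0,-29],[4,0,-40],[5,0,-51],[6,0,-62],[7,0,-73],[8,0,-82]], turn=[[0,-0.5,0],[0,-2,0],[0,-4,0],[0,-6,0],[0,-9,0],[0,-12,0],[0,-15,0],[0,-17,0]], grip=[50,50,50,50,50,50,50,50])

```text
time: 19.77
eef_pos: [0.615, 0.2503, 0.369]
tool_rot: [[-0.975, -0.102, 0.195], [-0.1, 0.995, 0.021], [-0.197, 0.001, -0.98]]
force: [0.9, 0.2, -0.4]
opening: 0.771
```

Run:
```python
from tr import *
P=np.array([.4004,-.0215,.1516]); print(togo(s,P,tilt(-14,3)))
im=camera("wrist");cv2.imwrite("pics/w20.png",im[:,:,::-1])
```

```text
t 19.77 pos [0.615  0.2503 0.369 ] j [23.7 16.1 25.3 88.3 -3.4 17.5] F [ 0.9  0.2 -0.4] open 0.771
(array([ 279.2, -248.6,  165.6]), array([ 0.68, -2.67,  2.78]))
```

View pics/w20.png

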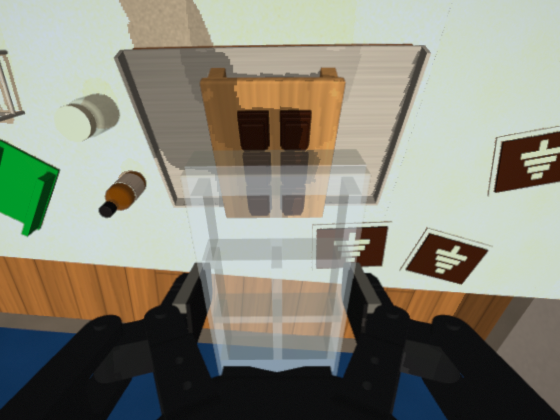

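Request:
drive_tool(linear=[[16,-14,-3],[40,-40,-8],[68,-68,-14],[96,-98,-20],[124,-128,-26],[152,-158,-32],[180,-190,-38],[205,-220,-42]], turn=[[0,0,0],[0,0,0.5],[0,-0.5,1],[0,-1,1.5],[0,-1.5,2],[0.3,-2,2.5],[0.5,-2.5,2.8],[0.6,-2.7,2.8]], grip=[50,50,50,50,50,50,50,50])

```text
time: 20.48
eef_pos: [0.4277, 0.0092, 0.3691]
tool_rot: [[-0.97, -0.053, 0.238], [-0.052, 0.999, 0.012], [-0.238, -0.001, -0.971]]
force: [0.4, -1.6, -0.6]
opening: 0.767
```

Run:
```python
from tr import *
P=np.array([.4004,-.0215,.04]); print(togo(s,P,tilt(-14,3)))
im=camera("scene");cv2.imwrite("pics/s21.png",im[:,:,::-1]);crop(cv2.imread("pics/s21.png"),220,100,440,300,3,"pics/s21c.png")
```

```text
t 20.48 pos [0.4277 0.0092 0.3691] j [  0.9 -12.5  -5.   83.7   0.5  -2.1] F [ 0.4 -1.6 -0.6] open 0.767
(array([106.5, -29.1, 312.7]), array([-0.02, -0.21,  0.04]))
```

View pics/s21c.png

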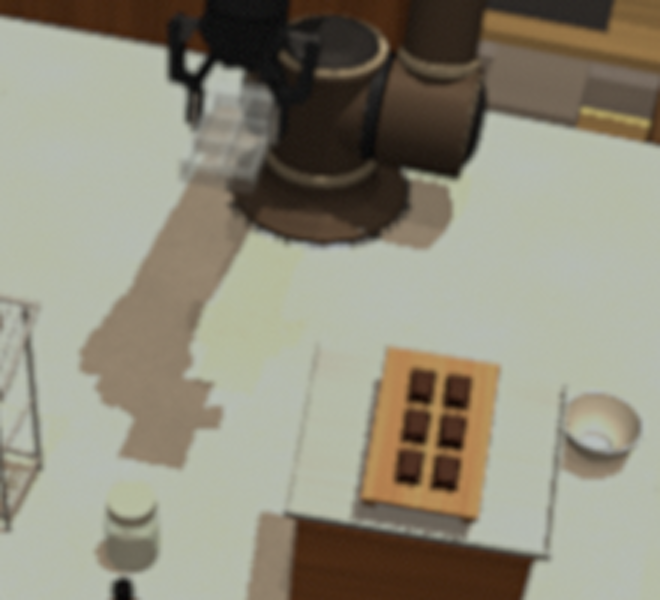

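Request:
drive_tool(linear=[[6,-3,20],[18,-7,54],[30,-11,90],[43,-15,128],[56,-19,166],[69,-23,204],[82,-26,240],[93,-29,272]], turn=[[0,0,0],[0,0,0],[0,0,0],[0,0,0],[0,0,0],[0,0,0],[0,0,0],[0,0,0]], grip=[50,50,50,50,50,50,50,50])

```text
time: 21.2
eef_pos: [0.404, -0.0203, 0.08]
tool_rot: [[-0.971, -0.052, 0.235], [-0.05, 0.999, 0.012], [-0.236, -0.0, -0.972]]
force: [1.2, -0.9, -2.8]
opening: 0.771
```

Request:
drive_tool(linear=[[0,0,0]], turn=[[0,0,0]], grip=[50])

```text
time: 21.28
eef_pos: [0.3989, -0.0201, 0.0748]
tool_rot: [[-0.973, -0.051, 0.224], [-0.05, 0.999, 0.013], [-0.224, 0.001, -0.974]]
force: [-1.7, 0.1, -2.2]
opening: 0.767
```

Run:
```python
from tr import *
P=np.array([.4004,-.0215,.006]); print(togo(s,P,tilt(-14,3)), "down in tool",(s["tool_rot"].T@[0,0,-1]).round(3))
im=camera("wrist");cv2.imwrite("pics/w22.png",im[:,:,::-1])
im=camera("scene");cv2.imwrite("pics/s22.png",im[:,:,::-1]);crop(cv2.imread("pics/s22.png"),220,80,380,230,4,"pics/s22c.png")
```

```text
t 21.28 pos [ 0.3989 -0.0201  0.0748] j [ -4.1 -14.4 -43.6  47.9   1.6  -6.9] F [-1.7  0.1 -2.2] open 0.767
(array([14.1, -1.5, 67.4]), array([ 0.05, -1.03, -0.07])) down in tool [ 0.224 -0.001  0.974]
```

View pics/w22.png

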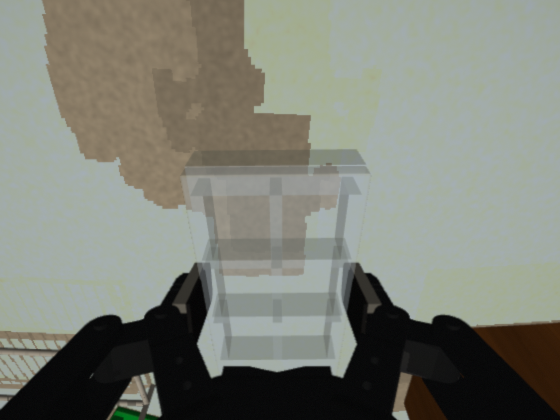

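View pics/s22c.png

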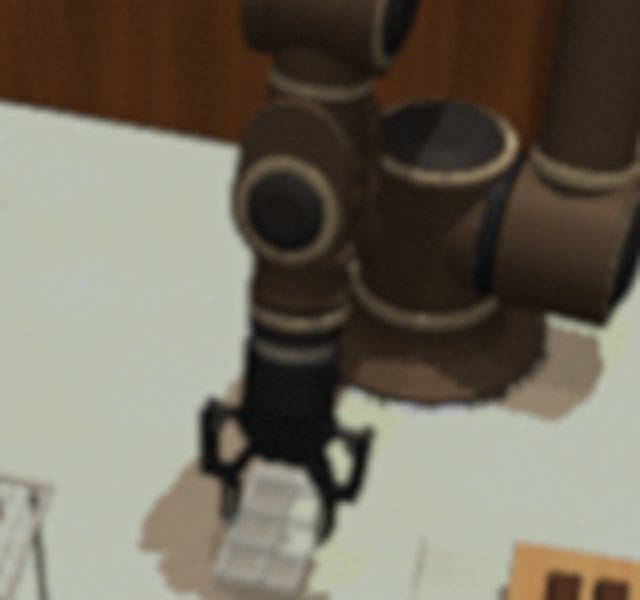

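Request:
drive_tool(linear=[[3,0,12],[6,0,25],[8.5,0,36],[10,0,44],[11,0,50],[11.5,0,53],[11.5,0,53],[11.5,0,53]], turn=[[0,0,0],[0,0,0],[0,0,0],[0,0,0],[0,0,0],[0,0,0],[0,0,0],[0,0,0]], grip=[50,50,50,50,50,50,50,50])

```text
time: 22.05
eef_pos: [0.4074, -0.0202, 0.0286]
tool_rot: [[-0.97, -0.052, 0.237], [-0.051, 0.999, 0.012], [-0.237, -0.0, -0.971]]
force: [-0.4, 0.1, -1.6]
opening: 0.768
```

Run:
```python
from tr import *
P=np.array([.4004,-.0215,.003]); print(togo(s,P,tilt(-14,3)))
print(s["tool_rot"].round(3).tolist())
```

```text
t 22.05 pos [ 0.4074 -0.0202  0.0286] j [ -4.  -11.6 -48.1  39.9   1.6  -6.8] F [-0.4  0.1 -1.6] open 0.768
(array([12.9, -1. , 23.1]), array([-0.02, -0.28, -0.01]))
[[-0.97, -0.052, 0.237], [-0.051, 0.999, 0.012], [-0.237, -0.0, -0.971]]
```

Request:
drive_tool(linear=[[1,0,4],[2,0,8],[3,0,12],[3.9,0,16],[4.4,0,18],[4.4,0,18]], turn=[[0,0,0],[0,-0.3,0],[0,-0.3,0],[0,-0.3,0],[0,-0.3,0],[0,-0.3,0]], grip=[50,50,50,50,50,50])

```text
time: 22.55
eef_pos: [0.4061, -0.0202, 0.0084]
tool_rot: [[-0.969, -0.052, 0.24], [-0.05, 0.999, 0.012], [-0.24, -0.0, -0.971]]
force: [-0.4, 0.1, -1.5]
opening: 0.772
```

Request:
drive_tool(linear=[[0.2,0,1],[0.5,0,2],[0.7,0,3],[0.7,0,3]], turn=[[0,0,0],[0,0,0],[0,0,0],[0,0,0]], grip=[50,50,50,50])

```text
time: 22.88
eef_pos: [0.4068, -0.0202, 0.006]
tool_rot: [[-0.969, -0.052, 0.241], [-0.051, 0.999, 0.012], [-0.241, -0.0, -0.97]]
force: [-0.4, -0.1, -2.0]
opening: 0.766
```

Request:
drive_tool(linear=[[0.2,0,1],[0.5,0,2],[0.5,0,2]], turn=[[0,0,0],[0,0,0],[0,0,0]], grip=[50,50,50])

```text
time: 23.13
eef_pos: [0.4067, -0.0202, 0.0039]
tool_rot: [[-0.969, -0.052, 0.241], [-0.051, 0.999, 0.012], [-0.241, -0.0, -0.971]]
force: [-0.4, 0.8, -1.5]
opening: 0.769
```

Request:
drive_tool(linear=[[0.2,0,1],[0.5,0,2],[0.5,0,2]], turn=[[0,0,0],[0,0,0],[0,0,0]], grip=[50,50,50])

```text
time: 23.38
eef_pos: [0.4066, -0.0202, 0.0018]
tool_rot: [[-0.969, -0.052, 0.241], [-0.051, 0.999, 0.012], [-0.241, -0.0, -0.971]]
force: [0.4, 0.7, -1.5]
opening: 0.771
```

Run:
```python
from tr import *
im=camera("wrist");cv2.imwrite("pics/w23.png",im[:,:,::-1])
```

```text
t 23.38 pos [ 0.4066 -0.0202  0.0018] j [ -4.1 -10.1 -50.8  35.4   1.7  -6.8] F [ 0.4  0.7 -1.5] open 0.771
```

View pics/w23.png

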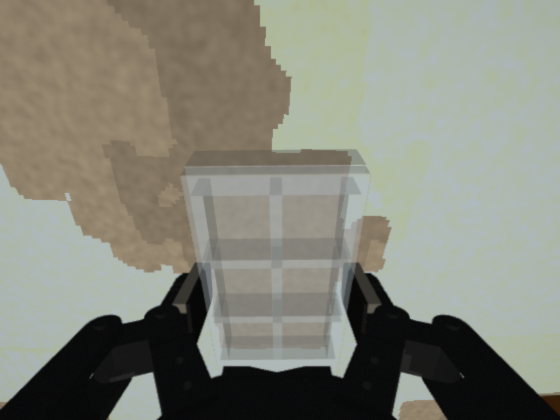

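Request:
drive_tool(linear=[[0.2,0,0.7],[0.3,0,1.3],[0.3,0,1.3]], turn=[[0,0,0],[0,0,0],[0,0,0]], grip=[50,50,50])

```text
time: 23.68
eef_pos: [0.4072, -0.0201, 0.0016]
tool_rot: [[-0.969, -0.052, 0.242], [-0.051, 0.999, 0.013], [-0.242, 0.0, -0.97]]
force: [-6.3, -1.2, 10.2]
opening: 0.766
```

Request:
drive_tool(linear=[[0.2,0,0.7],[0.3,0,1.3],[0.3,0,1.3]], turn=[[0,0,0],[0,0,0],[0,0,0]], grip=[50,50,50])

```text
time: 23.93
eef_pos: [0.4079, -0.02, 0.0016]
tool_rot: [[-0.968, -0.052, 0.244], [-0.05, 0.999, 0.013], [-0.244, 0.0, -0.97]]
force: [-13.7, -1.2, 23.4]
opening: 0.769
```

Request:
drive_tool(linear=[[-0.4,0,-1],[-0.5,0,-1.8],[-0.5,0,-1.8],[-0.5,0,-1.8],[-0.5,0,-1.8],[-0.5,0,-1.8],[-0.5,0,-1.8]], turn=[[0,0,0],[0,0,0],[0,0,0],[0,0,0],[0,0,0],[0,0,0],[0,0,0]], grip=[50,50,67,70,74,80,85])

```text
time: 24.52
eef_pos: [0.4069, -0.0202, 0.0011]
tool_rot: [[-0.969, -0.052, 0.241], [-0.051, 0.999, 0.012], [-0.241, -0.0, -0.97]]
force: [0.1, -0.4, 0.4]
opening: 0.992
```

Request:
drive_tool(linear=[[0,0,0],[-2,0,-6],[-4,0,-16],[-8,0,-32],[-12,0,-50],[-17,0,-70],[-22,0,-90],[-27,0,-110]], turn=[[0,0,0],[0,0,0],[0,0,0],[0,0,0],[0,0,0],[0,0,0],[0,0,0],[0,0,0]], grip=[85,85,85,85,85,85,85,85])

```text
time: 25.18
eef_pos: [0.4064, -0.0201, 0.116]
tool_rot: [[-0.969, -0.052, 0.241], [-0.051, 0.999, 0.012], [-0.242, -0.0, -0.97]]
force: [0.2, -0.2, -0.2]
opening: 0.994
```

Run:
```python
from tr import *
im=camera("wrist");cv2.imwrite("pics/w24.png",im[:,:,::-1])
for n in("scene","top"):
    im=camera(n);cv2.imwrite(f"pics/{n}24.png",im[:,:,::-1])
crop(cv2.imread("pics/scene24.png"),200,100,450,320,3,"pics/s24c.png")
crop(cv2.imread("pics/top24.png"),90,120,300,320,3,"pics/t24c.png")
```

```text
t 25.18 pos [ 0.4064 -0.0201  0.116 ] j [ -4.1 -15.8 -39.5  52.5   1.7  -6.8] F [ 0.2 -0.2 -0.2] open 0.994
```

View pics/w24.png

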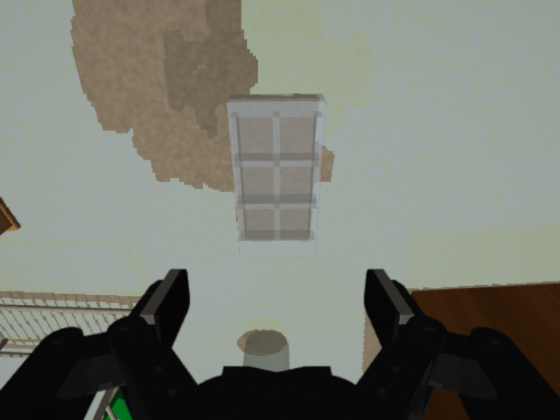

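View pics/s24c.png

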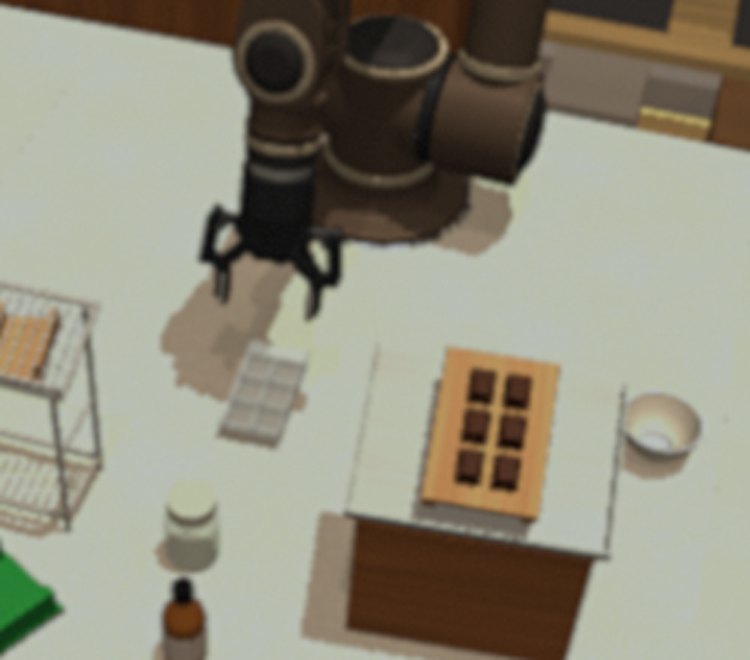

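View pics/t24c.png

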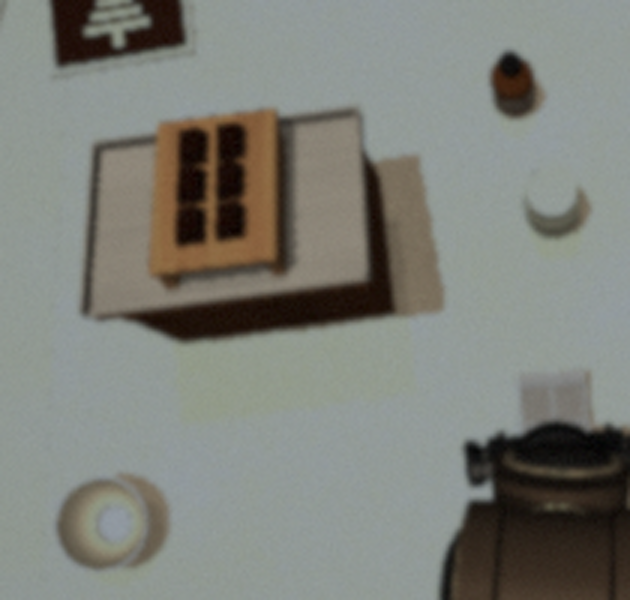

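Request:
drive_tool(linear=[[0,0,0],[0,0,0],[0,0,0]], turn=[[0,0,0],[0,0,0],[0,0,0]], grip=[85,85,85])

```text
time: 25.58
eef_pos: [0.4057, -0.0201, 0.1133]
tool_rot: [[-0.97, -0.052, 0.239], [-0.051, 0.999, 0.013], [-0.239, 0.0, -0.971]]
force: [-0.4, 0.5, 0.2]
opening: 0.996
```

Run:
```python
from bench import *
print(job_done())
```

```text
the job is handed in; nothing more can be done
None
```

The job is handed in at about 25.6 s of the 72 s allowed. I gripped the board and mould together at the overhanging end, lifted them off the ledge and rolled them over. I set the board on its feet on the tray, lifted the mould straight off, and laid it empty on the table near x = 0.40, y = -0.02.

The last scene and top pictures show:
- **Chocolates:** all six stand on the board in two rows of three.
- **Board:** it stands on its feet inside the tray.
- **Mould:** it lies flat on the table, open side down. I judged this by eye from the wrist and scene pictures.
- **Bystanders:** the jar, shaker and bowl look untouched.
- **Robot:** the gripper is clear, with about zero force.

Three things did not go as planned:
- The top-camera fit of the mould disagreed with the scene camera by about 13 mm, so I used the wrist camera for the mould grasp.
- Joint 4 ran up to its limit at the tray, so I gripped the mould with the tool about 14° off its normal. On the way there the tool also ended about 75 mm lower than intended, without touching anything.
- Pressing the mould onto the table reached about 23 N up and 14 N sideways before I backed off and released.

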